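# Clamp steel blanks in the buffing jig

## Task

Get the steel blanks ready for buffing: loosen the knob of the clamping jig, draw its jaw back, and lay every blank that is on the bench flat on the jig's bed, side by side in one row between the fence and the jaw, in any order, with the long sides parallel to the fence and the row centred on the jaw. Then push the jaw up until fence, blanks and jaw all touch with no gaps, turn the knob fully tight again and let go. Leave the jar and the two wax bars where they are.

Things in the scene. Friction and masses are not known exactly. Their poses are not given: they have to be found in the camera images.
- jig: Blue clamping jig fixed to the bench; bed 150 (its x) by 345 (its y) by 16 mm thick. Origin: centre of the underside, z up; the flat bed top is at z = 16 mm. At the -y end stands a dark steel fence, 110 mm wide in x, 20 mm thick, 14 mm above the bed; its inner face is at y = -152.5 mm. A dark steel jaw slides along y on the bed.
- fence (a point): Middle of the fence's inner face, at bed height (axes as the jig's; +y looks along the row towards the jaw).
- jaw (a joint): Slide of the dark steel jaw along the jig's +y: the clear gap between fence and jaw in m; 0 touching the fence, end stop 0.235. The jaw is 110 mm wide (x), 55 mm deep (y), and its flat top is 18 mm above the bed. Free, it slides with 2 to 5 N and stays where left; with the knob tight it is locked (its brake holds against a push of about 18 N: loosen the knob rather than force it).
- jaw_face (a point): Middle of the jaw's front face (the face towards the fence), at bed height; axes as the jig's. The knob's axis is 27.5 mm behind it (+y).
- knob (a joint): Clamp knob on top of the jaw, rad, vertical axis: 0 = fully tight (end stop); it grows as it is turned anticlockwise seen from above, to the end stop at 1.4. The brake lets go of the jaw at about 0.6; below 0.2 it counts as tight, above 0.8 as loose. It needs 0.1 to 0.2 Nm to turn and stays where it is left.
- knob_grip (a point): Point on the knob's axis at the height to grip, 10 mm below the top of the knob. The knob is a black bar 46 by 16 mm and 28 mm tall, from 26 to 54 mm above the bed (8 mm above the jaw's top); this point is 44 mm above the bed. x axis along the bar, which at joint 0 lies along the jig's x, across the slide; the axes turn with the knob. The jaw can be slid by holding the knob.
- blank1: Bright bare-steel blank, flat plate 60 (x) by 36 (y) by 6 mm thick (z), 0.08 to 0.14 kg, all alike; origin at the centre of its underside. Some of the five may be absent.
- blank2: Bright bare-steel blank, flat plate 60 (x) by 36 (y) by 6 mm thick (z), 0.08 to 0.14 kg, all alike; origin at the centre of its underside. Some of the five may be absent.
- blank3: Bright bare-steel blank, flat plate 60 (x) by 36 (y) by 6 mm thick (z), 0.08 to 0.14 kg, all alike; origin at the centre of its underside. Some of the five may be absent.
- blank4: Bright bare-steel blank, flat plate 60 (x) by 36 (y) by 6 mm thick (z), 0.08 to 0.14 kg, all alike; origin at the centre of its underside. Some of the five may be absent.
- blank5: Bright bare-steel blank, flat plate 60 (x) by 36 (y) by 6 mm thick (z), 0.08 to 0.14 kg, all alike; origin at the centre of its underside. Some of the five may be absent.
- jar: Jar of polishing paste, white with a black lid, 84 mm across, 110 mm tall; leave alone. Origin under its centre.
- wax: Green bar of polishing wax, 50 by 120 by 40 mm; leave alone. Origin under its centre.
- wax2: Brown bar of polishing wax, 50 by 100 by 35 mm; leave alone. Origin under its centre.

How it is judged:
On the way, in this order (a step that is already met when the one before it is completed fails the run):
1. the clamp knob has been loosened (past 0.8 rad) (value of joint knob above 0.8 rad), for 0.1 s.
2. the jaw has been drawn back (gap over 80 mm) (value of joint jaw above 0.08 m), for 0.1 s.
3. every blank lies flat on the bed between fence and jaw, within 25 mm of the middle of the bed's width (x of blank1 in the frame of jig between -0.025 and 0.025 m and z of blank1 in the frame of jig between 0.0125 and 0.0195 m and angle between each of blank1, blank2, blank3, blank4, blank5's own z axis and vertical below 0.1 rad and y of each of blank1, blank2, blank3, blank4, blank5 in the frame of fence above 0.012 m and y of each of blank1, blank2, blank3, blank4, blank5 in the frame of jaw_face below -0.012 m and x of blank2 in the frame of jig between -0.025 and 0.025 m and z of blank2 in the frame of jig between 0.0125 and 0.0195 m and x of blank3 in the frame of jig between -0.025 and 0.025 m and z of blank3 in the frame of jig between 0.0125 and 0.0195 m and x of blank4 in the frame of jig between -0.025 and 0.025 m and z of blank4 in the frame of jig between 0.0125 and 0.0195 m and x of blank5 in the frame of jig between -0.025 and 0.025 m and z of blank5 in the frame of jig between 0.0125 and 0.0195 m), for 0.2 s.
At the end, for the whole second after the job is handed in: Every blank lies flat on the bed, at rest, within 25 mm of its centre line, long side parallel to the fence (0.15 rad), within 4 mm of touching a neighbour (row under 152 mm between end middles); the first within 3.5 mm of the fence, the last of the jaw; knob below 0.2 rad (all of step 3 and angle between the y axis of each of blank1, blank2, blank3, blank4, blank5 and the y axis of jig, either way round below 0.15 rad and (distance between blank1 and blank2 below 0.04 m or distance between blank1 and blank3 below 0.04 m or distance between blank1 and blank4 below 0.04 m or distance between blank1 and blank5 below 0.04 m) and linear speed of each of blank1, blank2, blank3, blank4, blank5 below 0.02 m/s and (distance between blank2 and blank1 below 0.04 m or distance between blank2 and blank3 below 0.04 m or distance between blank2 and blank4 below 0.04 m or distance between blank2 and blank5 below 0.04 m) and (distance between blank3 and blank1 below 0.04 m or distance between blank3 and blank2 below 0.04 m or distance between blank3 and blank4 below 0.04 m or distance between blank3 and blank5 below 0.04 m) and (distance between blank4 and blank1 below 0.04 m or distance between blank4 and blank2 below 0.04 m or distance between blank4 and blank3 below 0.04 m or distance between blank4 and blank5 below 0.04 m) and (distance between blank5 and blank1 below 0.04 m or distance between blank5 and blank2 below 0.04 m or distance between blank5 and blank3 below 0.04 m or distance between blank5 and blank4 below 0.04 m) and distance between blank1 and blank2 below 0.152 m and distance between each of blank1, blank2 and blank3 below 0.152 m and distance between each of blank1, blank2, blank3 and blank4 below 0.152 m and distance between each of blank1, blank2, blank3, blank4 and blank5 below 0.152 m and y of any of blank1, blank2, blank3, blank4, blank5 in the frame of fence below 0.0215 m and y of any of blank1, blank2, blank3, blank4, blank5 in the frame of jaw_face above -0.0215 m and value of joint knob below 0.2 rad).
It fails at once if the jar is moved more than 30 mm (distance of jar from where it was at the start of the episode above 0.03 m).
It fails at once if the green wax bar is moved more than 30 mm (distance of wax from where it was at the start of the episode above 0.03 m).
It fails at once if the brown wax bar is moved more than 30 mm (distance of wax2 from where it was at the start of the episode above 0.03 m).
Of blank1, blank2, blank3, blank4, blank5 only 3 to 5 are there at a start; the rules pass over those that are not, and their reading is None.
At some moment in a run one of blank1, blank2, blank3, blank4, blank5 may be knocked a few centimetres aside while the robot is not near it.
Once in a run the grip may slacken for a moment while it holds something.
It also fails if it takes over 210 s, if anything falls off the work surface, if the arm or the gripper's body presses on something with over 40 N, if the wrist force passes 120 N, or if a joint passes its speed limit or range.

## Robot

A 7-joint arm with a two-finger parallel gripper is mounted at the origin on the work surface. World frame = base frame: x ahead of the robot, y to its left, z up, the work surface at z = 0. Lengths are in m, angles in rad, forces in N, time in s.
With the tool pointing down it reaches from about 0.4 to 0.85 m from the base axis. Payload 10.4 kg.
Tool frame: the origin (TCP) lies between the finger pads; the fingertips stand manip.tip_extent ahead of it and the grasp point (between the pads) lies 6 mm ahead of it (manip.tip_extent is the distance from the TCP to the fingertips, in m); z points along the fingers, y is the line along which they close (so a half turn about z gives the same grasp; the last joint's range is limited). The gripper opens to 85 mm and grips with 20 to 120 N. Pads are 22 mm wide; open, the fingers measure 114 mm over their backs; the gripper's body (76 mm by 85 mm) begins 54 mm behind the grasp point. The pads swing forward as they close: fully open they stand 13 mm farther back than shut.
Start: joints at [1.32, 0.332, -0.065, 1.46, 0.022, 1.35, -0.088], TCP at [0.141, -0.609, 0.256] pointing down, gripper open.
Joint ranges: [-2.6, 2.6], [-0.5, 2.12], [-1.47, 1.34], [0.16, 2.42], [-1.27, 4.41], [0.06, 2.06], [-2.6, 2.6]. Speed limits (rad/s): [2.22, 2.22, 2.79, 2.79, 3.14, 3.14, 3.14].

## Interface

Orientations are given as a unit quaternion [x, y, z, w].
In Python, from workcell import get_obs, optics, workorder, manip gives the robot as it stands.
- The arm moves only by the tool jog_arm, never from a script. Its argument "increments" is a list of rows, each a list of 7 numbers: the shift along the tool's x, y, z in m, then the turn, a rotation vector about the tool's x, y, z in rad, then the opening, from -1 (shut) to 1 (fully open). A call has 1 to 5 rows; each row is the pose to reach, as a shift and turn from the pose commanded when the call began, along the tool's axes at that moment; what a row does not reach only later rows make up. A row lasts 1/12 s, in which the tool goes at most 41.7 mm and 7.16 degrees, less where a joint would pass 70% of its speed; a pose out of reach is approached as far as the arm can. A call with a gripper value outside its range is refused whole. The fingers move at their own pace and stop on an object; "grip_force" is the grip in N (left out, the last holds). Time passes only in rows, so rows that repeat a pose let the fingers close. It gives the time, the measured TCP pose, the force, the opening and the grip force at its end, in the units of the state.
- get_obs(): the state, without advancing time (a new reading comes with each control period).
- optics.camera(name): name is "scene" or "top"; returns a dict with "color" (420x560x3 uint8, red, green, blue), "depth" (420x560 float32, m along the optical axis (not along the pixel's ray), 0 where there is no reading), "K" (3x3 intrinsics, pixels), "k1" (the pictures are not rectified: a ray, as slopes to the right and down, at radius r is drawn at 1 + k1 r^2 times it, then the intrinsics apply), "R" (3x3) and "t" (3): a world point X has camera coordinates R X + t. Camera axes: x right, y down, z forward; pixel columns grow to the right and rows downward; lengths in m; the calibration is good to about 2 mm. A picture is of the moment at which its call begins.
- workorder.hand_in(): hands the job in; it is judged then, once.
The state is a dict: "clock": time; "joint_pos": joint angles; "joint_velocities": joint speeds; "tau": joint torques, N m; "position": TCP position; "ee_rot": TCP orientation; "ft_force": force on the tool from outside, world axes, zero at the start; "torque": the same for the moment, N m; "grip_width": opening from 0.0 (shut) to 1.0 (fully open); "grasp_force": force on a finger pad.
Only numpy, scipy, OpenCV 4.12 (cv2) and the standard library are available. Lean on these libraries where they do the work, as an engineer would, in place of code of your own. Each camera call takes 0.05 s, during which the arm holds its last target. There are 200 camera calls.

## Working session

There is one attempt and no reset: what is moved stays moved. The work goes in short steps, Python scripts to look and compute and a tool call to move; the robot and the scene stay as the last step left them, time stands still between calls to the robot, and variables do not carry over. Pictures are saved under pics/ and viewed, at most 14 in all, crops included, and the job is handed in when it is done.

Besides the shell and the picture viewer there is one more tool, called by a JSON object that holds its "method" and its "body", one argument or row to a line. jog_arm: Moves the arm, as the interface text tells. Its arguments: {"type":"object","properties":{"increments":{"type":"array"},"grip_force":{"type":"number"}},"required":["increments"]}

```bash
mkdir -p pics; ls
cat > h.py <<'E'
import numpy as np, cv2
from workcell import get_obs, optics, workorder, manip
from scipy.spatial.transform import Rotation as Ro
def ray(c,u,v):
    K=c["K"]; x=(u-K[0,2])/K[0,0]; y=(v-K[1,2])/K[1,1]
    a,b=x,y
    for _ in range(20):
        s=1+c["k1"]*(a*a+b*b); a,b=x/s,y/s
    return a,b
def p3(c,u,v,d=None):
    a,b=ray(c,u,v)
    if d is None: d=np.median(c["depth"][int(v)-1:int(v)+2,int(u)-1:int(u)+2])
    return c["R"].T@(np.array([a*d,b*d,d])-c["t"])
def onz(c,u,v,z):
    a,b=ray(c,u,v); o=-c["R"].T@c["t"]; d=c["R"].T@np.array([a,b,1.])
    return o+d*(z-o[2])/d[2]
def proj(c,X):
    p=c["R"]@np.array(X)+c["t"]; a,b=p[:2]/p[2]; s=1+c["k1"]*(a*a+b*b)
    return c["K"][0,0]*a*s+c["K"][0,2], c["K"][1,1]*b*s+c["K"][1,2]
def save(n,im): cv2.imwrite("pics/"+n,im[:,:,::-1])
E
python3 - <<'E'
from h import *
print(get_obs(), manip.tip_extent)
for n in("scene","top"):
    c=optics.camera(n); save(n+"0.png",c["color"]); print(n,c["K"].tolist(),c["k1"],(-c["R"].T@c["t"]).round(3),c["R"].round(3).tolist())
E
```

```text
pics
{'clock': 0.0, 'joint_pos': array([ 1.32039111,  0.33287327, -0.06477056,  1.46097599,  0.02159632,
        1.34989921, -0.08848975]), 'joint_velocities': array([ 6.35110913e-04,  7.86581980e-04, -8.92662426e-06, -7.01962942e-04,
        2.67575235e-04, -4.06271634e-04, -4.64035017e-05]), 'tau': array([ 6.26813835e-04, -6.25439930e+01,  4.94146929e-02, -3.91615677e+01,
        1.61755364e-02,  9.69998713e-03,  3.10301493e-05]), 'position': array([ 0.14110663, -0.60849689,  0.25549866]), 'ee_rot': array([ 9.93514280e-01,  1.13705064e-01, -1.04085229e-04, -7.22594399e-04]), 'ft_force': array([ 0.22972981, -0.40602325, -0.41310088]), 'torque': array([0.04932699, 0.02591557, 0.06414379]), 'grasp_force': 0.0, 'grip_width': 0.9970038307137751} 0.025
scene [[459.69092018636525, 0.0, 278.51544049950076], [0.0, 459.69092018636525, 211.53664507116238], [0.0, 0.0, 1.0]] -0.15449496043853764 [1.022 0.46  0.795] [[-0.749, 0.662, 0.015], [0.494, 0.573, -0.654], [-0.442, -0.482, -0.756]]
top [[490.7333367151455, 0.0, 281.8766502125742], [0.0, 490.7333367151455, 211.67336518716724], [0.0, 0.0, 1.0]] -0.005200623349376059 [0.516 0.002 1.253] [[-0.026, -1.0, -0.018], [-0.998, 0.027, -0.05], [0.05, 0.016, -0.999]]
```

View pics/scene0.png

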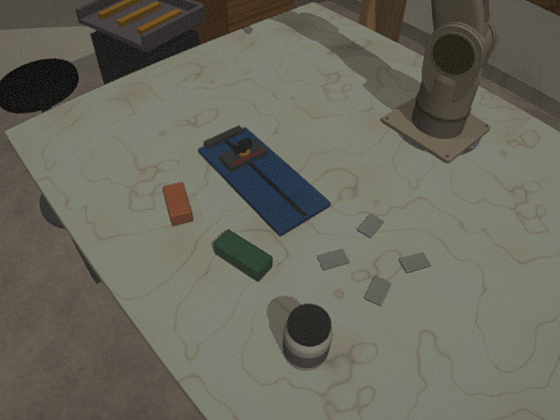

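View pics/top0.png

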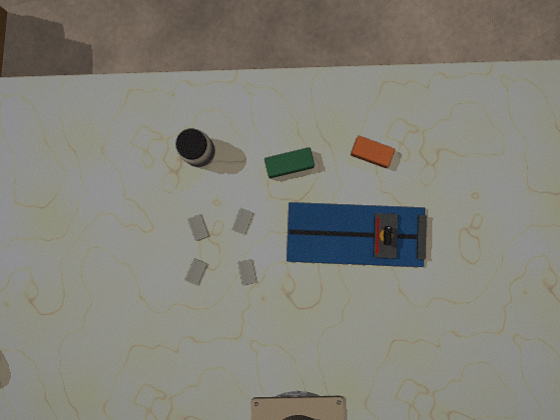

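The pictures show four blanks near top-view pixels (198,227), (243,221), (196,272) and (247,272). The jig spans u 288–426 and v 203–267, with the fence at the right, around u 422. The jaw is near (386,235), close to the fence. The jar and wax bars are above the jig. I'll enlarge next.

Run:
```python
from h import *
t=cv2.imread("pics/top0.png"); s=cv2.imread("pics/scene0.png")
cv2.imwrite("pics/c1.png",cv2.resize(t[195:295,178:278],None,fx=6,fy=6,interpolation=cv2.INTER_CUBIC))
cv2.imwrite("pics/c2.png",cv2.resize(t[190:280,280:440],None,fx=5,fy=5,interpolation=cv2.INTER_CUBIC))
c=optics.camera("top"); d=optics.camera("scene")
for X in([.141,-.609,.256],[0,0,0],[0.14,-.6,0]): print(proj(c,X),proj(d,X))
# blanks: brightness segmentation in both
for cam,n in((c,"top"),(d,"scene")):
    h=cv2.cvtColor(cam["color"],cv2.COLOR_RGB2HSV); print(n,[ (cam["color"][v,u]) for u,v in (((198,227),(220,245)) if n=="top" else ((370,225),(350,245)))])
    for (u,v) in ([(198,227),(243,221),(196,272),(247,272),(220,245),(300,215),(386,215),(422,235),(388,230)] if n=="top" else [(333,260),(370,225),(415,262),(377,291),(265,180)]):
        print(u,v,p3(cam,u,v).round(4))
```

```text
(np.float64(604.6487415507183), np.float64(417.8488269676358)) (np.float64(259.6383035123849), np.float64(-21.31061239831095))
(np.float64(296.9525388998233), np.float64(442.6243578275482)) (np.float64(436.2743196968177), np.float64(124.28980369105356))
(np.float64(535.6693883643837), np.float64(380.5144973829697)) (np.float64(262.432581982247), np.float64(54.50708077583738))
top [array([118, 114, 106], dtype=uint8), array([147, 144, 125], dtype=uint8)]
198 227 [0.5454 0.2374 0.0055]
243 221 [0.5577 0.1221 0.006 ]
196 272 [0.4312 0.2449 0.0036]
247 272 [0.4282 0.1149 0.0058]
220 245 [0.4981 0.1828 0.0005]
300 215 [ 0.5686 -0.0231  0.0159]
386 215 [ 0.5621 -0.2355  0.0355]
422 235 [ 0.5103 -0.3235  0.0306]
388 230 [ 0.5246 -0.2317  0.0724]
scene [array([97, 99, 93], dtype=uint8), array([124, 129, 113], dtype=uint8)]
333 260 [0.5626 0.1311 0.0049]
370 225 [0.4308 0.1193 0.0041]
415 262 [0.4345 0.2505 0.0047]
377 291 [0.5503 0.2429 0.0052]
265 180 [ 0.5254 -0.1322  0.0161]
```

View pics/c1.png

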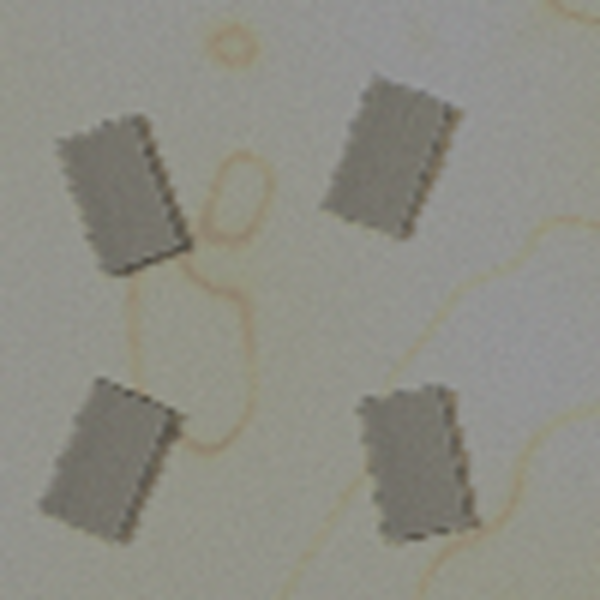

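View pics/c2.png

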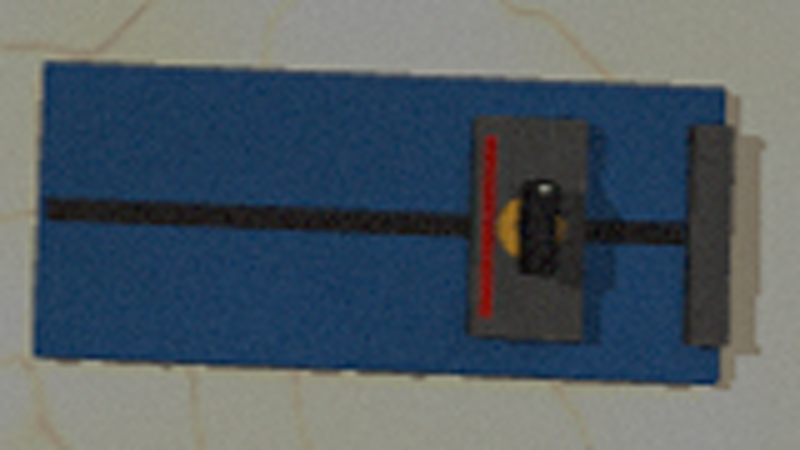

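Top crop: blank tops are clear, with thin dark sides on their right and lower edges. Jig crop: the bed corners are at (46,62), (725,88), (718,384) and (36,356). The jaw top runs from (473,116) to (582,340), and the fence's inner top edge from (690,125) to (684,343). The knob bar is centred near (541,226) and lies across the slide, so it is tight.

```bash
cat >> h.py <<'E'
def blanks(cam,box,lo=9):
    """rects of blanks: blob of grey darker than local background"""
    im=cv2.cvtColor(cam["color"],cv2.COLOR_RGB2HSV); g=cv2.GaussianBlur(cam["color"],(3,3),0).astype(int)
    m=((g.max(2)<131)&(g.max(2)-g.min(2)<18)&(g.max(2)>70)).astype(np.uint8)
    z=np.zeros_like(m); x0,y0,x1,y1=box; z[y0:y1,x0:x1]=m[y0:y1,x0:x1]
    z=cv2.morphologyEx(z,cv2.MORPH_OPEN,np.ones((3,3)))
    out=[]
    for k in cv2.findContours(z,0,cv2.CHAIN_APPROX_NONE)[0]:
        if cv2.contourArea(k)<100: continue
        P=np.array([onz(cam,u,v,.006)[:2] for u,v in k[:,0]],np.float32)
        (cx,cy),(w,h),a=cv2.minAreaRect(P)
        if w<h: a+=90;w,h=h,w
        out.append((round(cx,4),round(cy,4),round(w,4),round(h,4),round((a+90)%180-90,1)))
    return out
E
python3 - <<'E'
from h import *
c=optics.camera("top"); d=optics.camera("scene")
print(blanks(c,(178,195,278,295))); 
g=cv2.GaussianBlur(d["color"],(3,3),0); print(g[260,333],g[225,370],g[240,350],g[291,377])
d2=dict(d); d2["color"]=np.clip(d["color"].astype(int)*1.16,0,255).astype(np.uint8)
print(blanks(d2,(310,205,440,315)))
f=lambda x,y:((x+.5)/5-.5+280,(y+.5)/5-.5+190)
B=[onz(c,*f(*p),.016)[:2] for p in((46,62),(725,88),(718,384),(36,356))]
print("bed",np.round(B,4).tolist(),np.mean(B,0),[np.linalg.norm(B[i]-B[i-1]).round(4) for i in range(4)])
F=[onz(c,*f(*p),.030)[:2] for p in((690,125),(684,343))]; print("fence",np.round(F,4).tolist(),np.mean(F,0))
J=[onz(c,*f(*p),.034)[:2] for p in((473,116),(588,119),(582,340),(470,336))]; print("jaw",np.round(J,4).tolist(),np.mean(J,0))
print("knob",onz(c,*f(540,226),.070))
# scene knob/jaw depth checks
for n,b in(("top",(370,205,405,260)),):
    P=np.array([p3(c,u,v) for u in range(374,402) for v in range(212,258)])
    k=P[(P[:,2]>.062)&(P[:,2]<.08)]; print("knob cloud",k.mean(0),k.min(0),k.max(0),len(k))
P=np.array([p3(d,u,v) for u in range(215,285) for v in range(130,172)]); k=P[(P[:,2]>.062)&(P[:,2]<.08)]; print("knob scene",k.mean(0),k.min(0),k.max(0),len(k))
print(proj(d,[.515,-.235,.07]))
E
```

```text
[(0.4286, 0.1144, 0.0619, 0.0378, 10.1), (0.4332, 0.2449, 0.062, 0.0372, -24.4), (0.5445, 0.2375, 0.0647, 0.0376, 18.6), (0.5584, 0.124, 0.0608, 0.0372, -18.7)]
[96 97 90] [98 98 91] [127 130 119] [96 96 89]
[(0.5492, 0.242, 0.0643, 0.0399, 19.5), (0.4372, 0.2502, 0.0642, 0.0407, -25.1), (0.5624, 0.1291, 0.0627, 0.0404, -23.0), (0.4335, 0.1202, 0.0659, 0.0398, 12.7)]
bed [[0.6023, 0.0042], [0.5799, -0.3367], [0.4318, -0.3273], [0.4544, 0.0132]] [ 0.5170859  -0.16162443] [np.float64(0.1481), np.float64(0.3417), np.float64(0.1483), np.float64(0.3412)]
fence [[0.5612, -0.3148], [0.4534, -0.3076]] [ 0.50729698 -0.31119893]
jaw [[0.5684, -0.2068], [0.5654, -0.2636], [0.4564, -0.2565], [0.4597, -0.2015]] [ 0.51246283 -0.23208152]
knob [ 0.51314839 -0.23082005  0.07      ]
knob cloud [ 0.51290971 -0.23056694  0.0693449 ] [ 0.49107659 -0.24007088  0.06212402] [ 0.53438597 -0.22255386  0.07226765] 128
knob scene [ 0.51640964 -0.22723689  0.06718363] [ 0.49156987 -0.23765033  0.06203564] [ 0.53774037 -0.22116613  0.07045637] 109
(np.float64(240.6479721423391), np.float64(139.46733310014537))
```

The two views agree within about 4 mm, and blank thickness and heights match the text. The jig yaw is about -0.066 rad, the gap about 50 mm and the knob axis about (0.514, -0.230). Next is the move above the knob.

```bash
cat >> h.py <<'E'
def to(p,yaw):
    """tool-axis shift and turn from measured pose to p with tool x at yaw, z down"""
    o=get_obs(); R0=Ro.from_quat(o["ee_rot"]); R1=Ro.from_euler("z",yaw)*Ro.from_euler("x",np.pi)
    print(p,"shift",R0.inv().apply(np.array(p)-o["position"]).round(4),"turn",(R0.inv()*R1).as_rotvec().round(4))
E
python3 -c "
from h import *
to([.514,-.230,.255],-.066)"
```

```text
[0.514, -0.23, 0.255] shift [ 0.4488 -0.2848  0.0012] turn [-0.0004  0.      0.2937]
```

{"method": "jog_arm", "body": {
  "increments": [
    [0.034,-0.0215,0,0,0,0,1],
    [0.068,-0.043,0,0,0,0,1],
    [0.102,-0.0645,0,0,0,0,1],
    [0.136,-0.086,0,0,0,0,1],
    [0.17,-0.108,0,0,0,0,1]
  ]
}}

```text
clock: 0.72
position: [0.2834, -0.4638, 0.2564]
ee_rot: [0.994, 0.114, 0.0, 0.0]
ft_force: [0.4, -1.1, -0.0]
grip_width: 0.996
grasp_force: 0.0
```

{"method": "jog_arm", "body": {
  "increments": [
    [0.034,-0.0215,0,0,0,0,1],
    [0.068,-0.043,0,0,0,0,1],
    [0.102,-0.0645,0,0,0,0,1],
    [0.136,-0.086,0,0,0,0,1],
    [0.17,-0.108,0,0,0,0,1]
  ]
}}

```text
clock: 1.13
position: [0.4246, -0.3201, 0.2566]
ee_rot: [0.994, 0.114, 0.0, 0.0]
ft_force: [0.6, -1.5, 0.3]
grip_width: 0.998
grasp_force: 0.0
```

{"method": "jog_arm", "body": {
  "increments": [
    [0.03,-0.018,0,0,0,0.08,1],
    [0.06,-0.036,0.02,0,0,0.16,1],
    [0.09,-0.056,0.04,0,0,0.23,1],
    [0.109,-0.069,0.07,0,0,0.294,1],
    [0.109,-0.069,0.1,0,0,0.294,1]
  ]
}}

```text
clock: 1.55
position: [0.5181, -0.2242, 0.156]
ee_rot: [1.0, -0.032, 0.002, -0.001]
ft_force: [0.3, 0.2, -0.4]
grip_width: 0.998
grasp_force: 0.0
```

```bash
python3 -c "
from h import *
to([.514,-.230,.066],-.066); print(get_obs()['clock'], manip.tip_extent)"
```

```text
[0.514, -0.23, 0.066] shift [-0.004   0.0062  0.09  ] turn [-0.0018 -0.0035  0.003 ]
1.55 0.025
```

{"method": "jog_arm", "body": {
  "increments": [
    [-0.004,0.006,0.02,0,0,0,1],
    [-0.004,0.006,0.05,0,0,0,1],
    [-0.004,0.006,0.08,0,0,0,1],
    [-0.004,0.006,0.09,0,0,0,1],
    [-0.004,0.006,0.09,0,0,0,0]
  ]
}}

```text
clock: 1.97
position: [0.5082, -0.2348, 0.0639]
ee_rot: [0.999, -0.033, -0.002, -0.001]
ft_force: [-0.1, 0.5, -0.2]
grip_width: 0.886
grasp_force: 0.0
```

{"method": "jog_arm", "body": {
  "increments": [
    [0,0,0,0,0,0,-0.4],
    [0,0,0,0,0,0,-1],
    [0,0,0,0,0,0,-1],
    [0,0,0,0,0,0,-1],
    [0,0,0,0,0,0,-1]
  ],
  "grip_force": 40
}}

```text
clock: 2.38
position: [0.5113, -0.2315, 0.0681]
ee_rot: [0.999, -0.032, 0.001, -0.002]
ft_force: [-5.7, 5.9, 12.5]
grip_width: 0.175
grasp_force: 41.6
```

{"method": "jog_arm", "body": {
  "increments": [
    [0,0,0,0,0,0,-1],
    [0,0,0,0,0,0,-1]
  ]
}}

```text
clock: 2.55
position: [0.5113, -0.2317, 0.0682]
ee_rot: [1.0, -0.031, 0.001, -0.002]
ft_force: [-3.5, 14.7, 12.8]
grip_width: 0.179
grasp_force: 41.5
```

```bash
python3 -c "
from h import *
to([.514,-.230,.066],-.066); print(get_obs(), manip.tip_extent)
c=optics.camera('scene');save('k1.png',cv2.resize(c['color'][100:240,170:350],None,fx=4,fy=4))"
```

```text
[0.514, -0.23, 0.066] shift [ 0.0026 -0.0019  0.0022] turn [-0.0033 -0.0013  0.0032]
{'clock': 2.55, 'joint_pos': array([ 0.67135757,  0.4056029 , -0.38636654,  1.80990316,  0.17816946,
        0.96015347, -1.42276072]), 'joint_velocities': array([-0.00174754,  0.00194089,  0.00043566, -0.00047427,  0.00088955,
       -0.0017712 ,  0.00031072]), 'tau': array([  6.66849241, -53.76485109,   3.09871562, -32.75565505,
         3.6150717 ,  -2.11391419,  -0.07437165]), 'position': array([ 0.51127427, -0.23170329,  0.0681553 ]), 'ee_rot': array([ 9.99505849e-01, -3.13830740e-02,  7.18474240e-04, -1.62609492e-03]), 'ft_force': array([-3.46946234, 14.71589311, 12.75031202]), 'torque': array([3.12185203, 0.67743076, 0.10650273]), 'grasp_force': 41.494755148887634, 'grip_width': 0.17878414596782705} 0.025
```

View pics/k1.png

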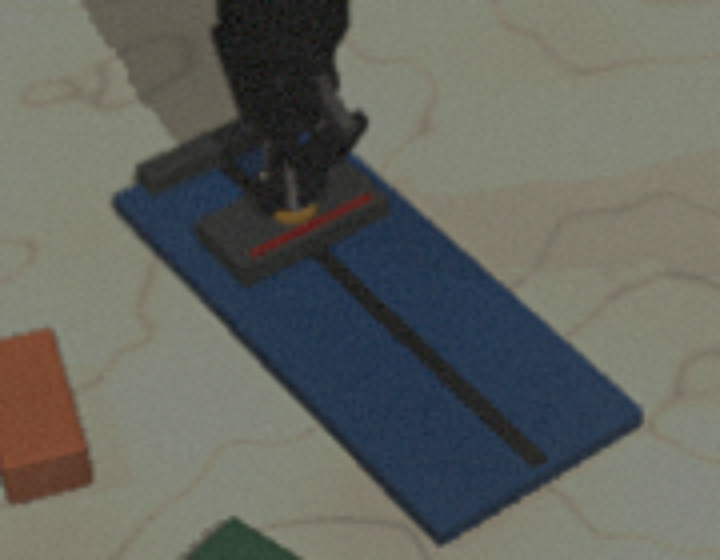

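The knob is gripped at opening 0.179, about 15 mm, which fits the 16 mm bar. I'll ease the side load and test a small turn to see what joint 7 does.

{"method": "jog_arm", "body": {
  "increments": [
    [0.0,-0.002,-0.002,0,0,0,-1],
    [0,-0.003,-0.003,0,0,-0.08,-1],
    [0,-0.003,-0.003,0,0,-0.16,-1],
    [0,-0.003,-0.003,0,0,-0.24,-1],
    [0,-0.003,-0.003,0,0,-0.3,-1]
  ]
}}

```text
clock: 3.02
position: [0.5112, -0.2318, 0.0685]
ee_rot: [0.993, 0.119, 0.001, -0.0]
ft_force: [12.4, -0.9, -23.1]
grip_width: 0.176
grasp_force: 41.0
```

```bash
python3 -c "
from h import *
to([.514,-.230,.066],-.066); o=get_obs(); print(o['joint_pos'].round(3),o['torque'],o['ft_force'])"
```

```text
[0.514, -0.23, 0.066] shift [ 0.0032 -0.001   0.0025] turn [-0.0007 -0.0028  0.3049]
[ 0.714  0.412 -0.439  1.809  0.206  0.963 -1.142] [-0.20539401 -2.69972308 -0.09763351] [ 12.4456293   -0.89599339 -23.1461838 ]
```

{"method": "jog_arm", "body": {
  "increments": [
    [0.001,0,0.002,0,0,-0.11,-1],
    [0.001,0,0.002,0,0,-0.22,-1],
    [0.001,0,0.002,0,0,-0.33,-1],
    [0.001,0,0.002,0,0,-0.44,-1],
    [0.001,0,0.002,0,0,-0.5,-1]
  ]
}}

```text
clock: 3.43
position: [0.5116, -0.2324, 0.0682]
ee_rot: [0.932, 0.362, 0.001, 0.001]
ft_force: [1.5, 1.0, -1.4]
grip_width: 0.179
grasp_force: 44.2
```

{"method": "jog_arm", "body": {
  "increments": [
    [0,0,0,0,0,-0.11,-1],
    [0,0,0,0,0,-0.22,-1],
    [0,0,0,0,0,-0.33,-1],
    [0,0,0,0,0,-0.42,-1],
    [0,0,0,0,0,-0.42,-1]
  ]
}}

```text
clock: 3.85
position: [0.5121, -0.2328, 0.0682]
ee_rot: [0.837, 0.547, 0.001, 0.001]
ft_force: [4.9, -1.1, -2.3]
grip_width: 0.181
grasp_force: 44.1
```

```bash
python3 -c "
from h import *
to([.514,-.230,.066],-.066); to([.514,-.05,.066],1.22);o=get_obs(); print(o['joint_pos'].round(3),o['torque'],o['ft_force'],o['position'])"
```

```text
[0.514, -0.23, 0.066] shift [0.0033 0.0007 0.0022] turn [ 0.0023 -0.002   1.2238]
[0.514, -0.05, 0.066] shift [ 0.1682 -0.0716  0.0021] turn [ 0.0029 -0.0002 -0.0622]
[ 0.848  0.448 -0.604  1.8    0.3    0.983 -0.29 ] [-0.1271365  -0.99928684  0.08092416] [ 4.89060364 -1.09822446 -2.29313625] [ 0.51207178 -0.23276304  0.0682271 ]
```

{"method": "jog_arm", "body": {
  "increments": [
    [0.02,-0.0072,0,0,0,0,-1],
    [0.048,-0.0174,0,0,0,0,-1],
    [0.076,-0.0275,0,0,0,0,-1],
    [0.1,-0.0362,0,0,0,0,-1],
    [0.12,-0.0434,0,0,0,0,-1]
  ]
}}

```text
clock: 4.27
position: [0.5205, -0.1041, 0.0682]
ee_rot: [0.839, 0.544, 0.0, 0.001]
ft_force: [3.4, -3.0, -1.9]
grip_width: 0.179
grasp_force: 44.2
```

{"method": "jog_arm", "body": {
  "increments": [
    [0.02,-0.0072,0,0,0,0,-1],
    [0.035,-0.0127,0,0,0,0,-1],
    [0.042,-0.0152,0,0,0,0,-1],
    [0.042,-0.0152,0,0,0,0,-1],
    [0.042,-0.0152,0,0,0,0,-1]
  ]
}}

```text
clock: 4.68
position: [0.5235, -0.0605, 0.0681]
ee_rot: [0.838, 0.545, 0.0, 0.0]
ft_force: [-1.1, 1.1, 8.2]
grip_width: 0.18
grasp_force: 45.6
```

{"method": "jog_arm", "body": {
  "increments": [
    [0,0,0,0,0,0,1],
    [0,0,0,0,0,0,1],
    [0,0,0,0,0,0,1]
  ]
}}

```text
clock: 4.93
position: [0.5227, -0.0616, 0.0671]
ee_rot: [0.839, 0.545, -0.0, 0.0]
ft_force: [0.9, 0.2, -0.0]
grip_width: 0.602
grasp_force: 0.0
```

{"method": "jog_arm", "body": {
  "increments": [
    [0,0,-0.025,0,0,0,1],
    [0,0,-0.06,0,0,0,1],
    [0,0,-0.1,0,0,0,1],
    [0,0,-0.1,0,0,0,1]
  ]
}}

```text
clock: 5.27
position: [0.5262, -0.0608, 0.1742]
ee_rot: [0.838, 0.545, 0.003, 0.003]
ft_force: [1.7, 0.6, 0.2]
grip_width: 0.998
grasp_force: 0.0
```

```bash
python3 -c "
from h import *
c=optics.camera('top'); save('t1.png',c['color']); print(blanks(c,(178,195,278,295)))
o=get_obs(); print(o['joint_pos'].round(3),o['ft_force'])
to([.4305,.117,.10],np.pi/2+np.deg2rad(11)); to([.5602,.1265,.10],np.pi/2-np.deg2rad(20))"
```

```text
[(0.4286, 0.115, 0.0613, 0.0368, 10.1), (0.4333, 0.245, 0.062, 0.0371, -24.9), (0.5439, 0.2374, 0.0636, 0.0375, 20.2), (0.5582, 0.1236, 0.0611, 0.0371, -19.8)]
[ 0.671  0.261 -0.727  1.797  0.191  1.148 -0.536] [ 0.56933402  0.03474944 -0.91370626]
[0.4305, 0.117, 0.1] shift [ 0.1243 -0.1592  0.0702] turn [ 0.0065  0.0011 -0.6103]
[0.5602, 0.1265, 0.1] shift [ 0.1857 -0.0446  0.071 ] turn [ 0.0064 -0.0007 -0.0692]
```

View pics/t1.png

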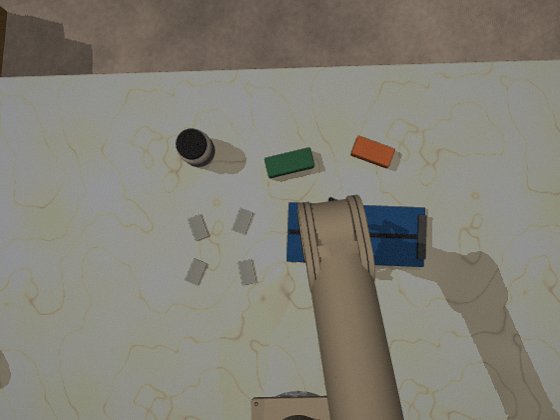

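The jaw is back, with a gap of about 223 mm, and all four blanks are unmoved. I'll go to the nearest blank at (0.558, 0.124).

{"method": "jog_arm", "body": {
  "increments": [
    [0.036,-0.008,0,0,0,-0.015,0.7],
    [0.074,-0.017,0.01,0,0,-0.03,0.7],
    [0.112,-0.025,0.03,0,0,-0.045,0.7],
    [0.15,-0.034,0.05,0,0,-0.06,0.7],
    [0.182,-0.042,0.07,0.006,0,-0.075,0.7]
  ]
}}

```text
clock: 5.73
position: [0.5581, 0.1232, 0.0966]
ee_rot: [0.817, 0.576, -0.002, -0.002]
ft_force: [0.8, -1.0, -0.0]
grip_width: 0.847
grasp_force: 0.0
```

{"method": "jog_arm", "body": {
  "increments": [
    [0,0,0,0,0,0,0.7],
    [0,0,0,0,0,0,0.7]
  ]
}}

```text
clock: 5.9
position: [0.5565, 0.1241, 0.0954]
ee_rot: [0.816, 0.578, -0.003, -0.004]
ft_force: [0.1, -0.5, 0.3]
grip_width: 0.851
grasp_force: 0.0
```

```bash
python3 -c "
from h import *
c=optics.camera('scene'); save('s2.png',cv2.resize(c['color'][170:330,270:450],None,fx=4,fy=4))
to([.5583,.1237,.04],np.pi/2-np.deg2rad(19.5)); print(manip.tip_extent,get_obs()['grip_width'])"
```

```text
[0.5583, 0.1237, 0.04] shift [0.0019 0.0008 0.0564] turn [-0.0084  0.0008 -0.0007]
0.025 0.8510839935934815
```

{"method": "jog_arm", "body": {
  "increments": [
    [0.001,0.001,0.03,-0.008,0,0,0.7],
    [0.001,0.001,0.056,-0.008,0,0,0.7],
    [0.001,0.001,0.056,-0.008,0,0,0.7],
    [0.001,0.001,0.061,-0.008,0,0,0.7],
    [0.001,0.001,0.066,-0.008,0,0,0.7]
  ]
}}

```text
clock: 6.37
position: [0.5602, 0.1219, 0.0331]
ee_rot: [0.818, 0.576, 0.001, 0.001]
ft_force: [-0.2, -0.1, 0.4]
grip_width: 0.847
grasp_force: 0.0
```

```bash
python3 -c "
from h import *
c=optics.camera('scene'); save('s3.png',cv2.resize(c['color'][180:300,270:410],None,fx=5,fy=5))
to([.5583,.1237,.027],np.pi/2-np.deg2rad(19.5)); print(get_obs()['ft_force'])"
```

```text
[0.5583, 0.1237, 0.027] shift [ 0.0012 -0.0019  0.0052] turn [ 0.0032 -0.0004 -0.003 ]
[-1.24278334  0.33789042 -1.42696924]
```

View pics/s3.png

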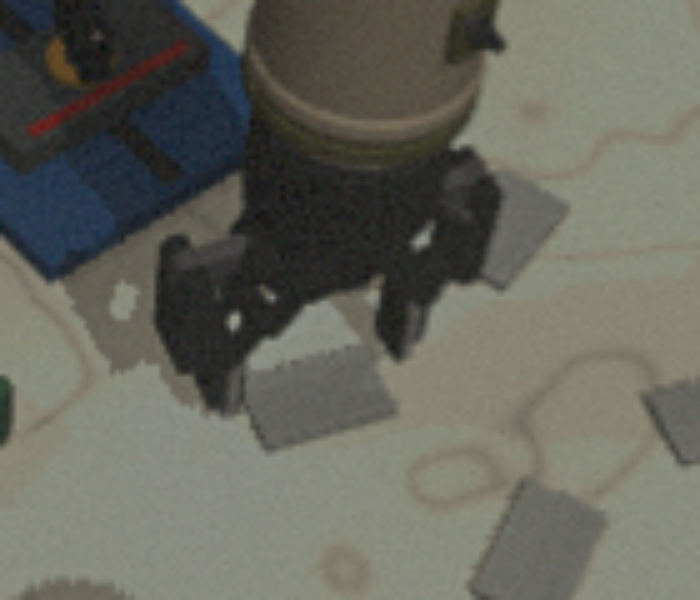

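The fingers straddle the blank, with tips at crop (230,395) and (400,350), still above the table. I'll lower in small steps and watch the force.

{"method": "jog_arm", "body": {
  "increments": [
    [0.001,-0.001,0.003,0,0,0,0.7],
    [0.001,-0.001,0.006,0,0,0,0.7],
    [0.001,-0.001,0.008,0,0,0,0.7],
    [0.001,-0.001,0.008,0,0,0,0.7]
  ]
}}

```text
clock: 6.75
position: [0.5585, 0.124, 0.0238]
ee_rot: [0.817, 0.576, 0.001, 0.001]
ft_force: [-0.3, -0.8, -0.9]
grip_width: 0.849
grasp_force: 0.0
```

{"method": "jog_arm", "body": {
  "increments": [
    [0,0,0.002,0,0,0,0.7],
    [0,0,0.004,0,0,0,0.7],
    [0,0,0.004,0,0,0,0.7]
  ]
}}

```text
clock: 7.0
position: [0.5584, 0.124, 0.0196]
ee_rot: [0.817, 0.576, 0.001, 0.001]
ft_force: [0.6, -0.6, 0.4]
grip_width: 0.852
grasp_force: 0.0
```

{"method": "jog_arm", "body": {
  "increments": [
    [0,0,0.002,0,0,0,0.7],
    [0,0,0.004,0,0,0,0.7],
    [0,0,0.004,0,0,0,0.7]
  ]
}}

```text
clock: 7.25
position: [0.5587, 0.1241, 0.0166]
ee_rot: [0.817, 0.576, 0.001, 0.001]
ft_force: [-3.0, -1.3, 10.5]
grip_width: 0.847
grasp_force: 5.7
```

Contact came at TCP z of about 0.0167. I'll rise 4 mm and close.

{"method": "jog_arm", "body": {
  "increments": [
    [0,0,-0.0045,0,0,0,0.7],
    [0,0,-0.0045,0,0,0,0.5],
    [0,0,-0.0045,0,0,0,0.2],
    [0,0,-0.0045,0,0,0,0.0],
    [0,0,-0.0045,0,0,0,0.0]
  ],
  "grip_force": 50
}}

```text
clock: 7.67
position: [0.5589, 0.1242, 0.0211]
ee_rot: [0.817, 0.576, 0.001, 0.001]
ft_force: [-2.4, -0.6, 10.7]
grip_width: 0.679
grasp_force: 51.7
```

{"method": "jog_arm", "body": {
  "increments": [
    [0,0,0,0,0,0,0],
    [0,0,0,0,0,0,0]
  ]
}}

```text
clock: 7.83
position: [0.5589, 0.1241, 0.0211]
ee_rot: [0.817, 0.576, 0.001, 0.001]
ft_force: [-3.1, -1.0, 10.8]
grip_width: 0.682
grasp_force: 51.7
```

{"method": "jog_arm", "body": {
  "increments": [
    [0,0,-0.02,0,0,0,0],
    [0,0,-0.05,0,0,0,0],
    [0,0,-0.09,0,0,0,0],
    [0,0,-0.12,0,0,0,0],
    [0,0,-0.12,0,0,0,0]
  ]
}}

```text
clock: 8.25
position: [0.561, 0.1253, 0.1464]
ee_rot: [0.817, 0.577, 0.005, 0.003]
ft_force: [1.2, 1.1, -0.9]
grip_width: 0.678
grasp_force: 54.7
```

```bash
python3 -c "
from h import *
to([.5085,-.290,.14],1.505); print(get_obs()['joint_pos'].round(2))"
```

```text
[0.5085, -0.29, 0.14] shift [-0.4089  0.0897  0.0055] turn [ 0.0101 -0.003  -0.276 ]
[ 0.34  0.41 -0.79  1.71  0.32  1.15 -0.88]
```

{"method": "jog_arm", "body": {
  "increments": [
    [-0.03,0.006,0,0,0,0,0],
    [-0.068,0.0145,0,0,0,0,0],
    [-0.107,0.023,0,0,0,0,0],
    [-0.146,0.032,0,0,0,0,0],
    [-0.185,0.0405,0,0,0,0,0]
  ]
}}

```text
clock: 8.67
position: [0.5336, -0.0657, 0.1398]
ee_rot: [0.817, 0.576, 0.0, 0.001]
ft_force: [1.3, -0.5, -0.9]
grip_width: 0.68
grasp_force: 54.7
```

{"method": "jog_arm", "body": {
  "increments": [
    [-0.039,0.009,0,0,0,-0.06,0],
    [-0.078,0.018,0,0,0,-0.12,0],
    [-0.117,0.027,0,0,0,-0.19,0],
    [-0.156,0.035,0,0,0,-0.25,0],
    [-0.19,0.042,0,0.006,0,-0.276,0]
  ]
}}

```text
clock: 9.08
position: [0.5089, -0.2599, 0.1397]
ee_rot: [0.729, 0.684, -0.002, -0.002]
ft_force: [1.2, 0.4, -0.3]
grip_width: 0.678
grasp_force: 54.7
```

{"method": "jog_arm", "body": {
  "increments": [
    [-0.033,0.0,0,0,0,0,0],
    [-0.033,0.0,0,0,0,0,0],
    [-0.033,0.0,0,0,0,0,0]
  ]
}}

```text
clock: 9.33
position: [0.5069, -0.292, 0.1393]
ee_rot: [0.732, 0.682, -0.001, -0.002]
ft_force: [-0.6, 1.5, -0.2]
grip_width: 0.68
grasp_force: 54.7
```

```bash
python3 -c "
from h import *
to([.5085,-.290,.055],1.505); print(get_obs()['joint_pos'].round(2))"
```

```text
[0.5085, -0.29, 0.055] shift [0.0021 0.0019 0.0843] turn [-0.0051 -0.0008 -0.0046]
[ 0.98  0.42 -0.66  1.68  0.28  1.15  0.17]
```

{"method": "jog_arm", "body": {
  "increments": [
    [0.002,0.002,0.02,0,0,0,0],
    [0.002,0.002,0.05,-0.005,0,0,0],
    [0.002,0.002,0.08,-0.005,0,0,0],
    [0.002,0.002,0.087,-0.005,0,0,0],
    [0.002,0.002,0.087,-0.005,0,0,0]
  ]
}}

```text
clock: 9.75
position: [0.5087, -0.2859, 0.0513]
ee_rot: [0.729, 0.684, 0.0, -0.002]
ft_force: [-0.5, 0.1, 0.2]
grip_width: 0.678
grasp_force: 54.7
```

```bash
python3 -c "
from h import *
c=optics.camera('scene'); save('s4.png',cv2.resize(c['color'][95:235,180:340],None,fx=5,fy=4))
to([.5085,-.290,.0375],1.505); print(get_obs()['ft_force'])"
```

```text
[0.5085, -0.29, 0.0375] shift [-0.0035 -0.0012  0.0158] turn [-0.     -0.0017  0.0013]
[ 0.55933614 -0.48250486 -0.34712082]
```

View pics/s4.png

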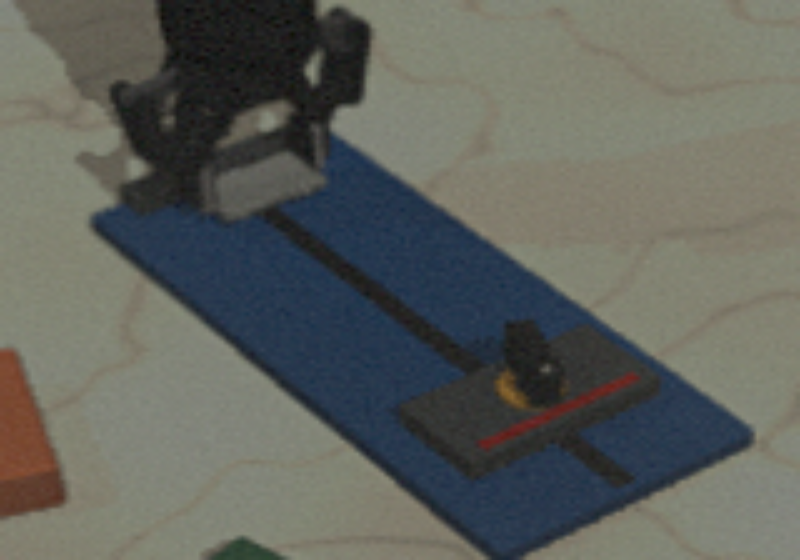

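The blank is held level over the bed by the fence at crop (265,190), and the jaw is back. I'll lower and release.

{"method": "jog_arm", "body": {
  "increments": [
    [-0.002,-0.001,0.006,0,0,0,0],
    [-0.002,-0.001,0.011,0,0,0,0],
    [-0.002,-0.001,0.0145,0,0,0,0],
    [-0.002,-0.001,0.0145,0,0,0,0]
  ]
}}

```text
clock: 10.13
position: [0.5086, -0.2899, 0.0388]
ee_rot: [0.73, 0.683, 0.0, 0.0]
ft_force: [0.9, -0.3, -0.8]
grip_width: 0.675
grasp_force: 54.7
```

{"method": "jog_arm", "body": {
  "increments": [
    [0,0,0,0,0,0,0.55],
    [0,0,0,0,0,0,0.7],
    [0,0,-0.002,0,0,0,0.7],
    [0,0,-0.03,0,0,0,0.7],
    [0,0,-0.065,0,0,0,0.7]
  ]
}}

```text
clock: 10.55
position: [0.5071, -0.2891, 0.1028]
ee_rot: [0.73, 0.683, 0.0, -0.002]
ft_force: [1.4, -0.3, -0.5]
grip_width: 0.845
grasp_force: 0.0
```

{"method": "jog_arm", "body": {
  "increments": [
    [0,0,-0.03,0,0,0,0.7],
    [0,0,-0.04,0,0,0,0.7]
  ]
}}

```text
clock: 10.72
position: [0.5106, -0.2904, 0.1491]
ee_rot: [0.73, 0.684, 0.001, 0.003]
ft_force: [1.1, -0.1, 0.2]
grip_width: 0.85
grasp_force: 0.0
```

```bash
python3 -c "
from h import *
c=optics.camera('top'); print(blanks(c,(170,180,285,295)))
to([.4287,.1152,.12],np.pi/2+np.deg2rad(10.3)); print(get_obs()['joint_pos'].round(2))"
```

```text
[(0.4277, 0.115, 0.0594, 0.0353, 10.1), (0.4329, 0.2451, 0.0606, 0.0372, -24.5), (0.5444, 0.237, 0.0607, 0.0371, 17.5)]
[0.4287, 0.1152, 0.12] shift [ 0.3996 -0.1088  0.0272] turn [ 0.0068  0.0039 -0.2457]
[ 0.98  0.41 -0.67  1.67  0.28  1.15  0.17]
```

{"method": "jog_arm", "body": {
  "increments": [
    [0.03,-0.008,0,0,0,0,0.7],
    [0.07,-0.019,0,0,0,0,0.7],
    [0.11,-0.03,0,0,0,0,0.7],
    [0.15,-0.041,0,0,0,0,0.7],
    [0.19,-0.052,0,0,0,0,0.7]
  ]
}}

```text
clock: 11.18
position: [0.4682, -0.0952, 0.1434]
ee_rot: [0.73, 0.683, 0.0, 0.0]
ft_force: [1.1, 0.2, -0.1]
grip_width: 0.851
grasp_force: 0.0
```

{"method": "jog_arm", "body": {
  "increments": [
    [0.04,-0.011,0,0,0,-0.06,0.7],
    [0.08,-0.022,0,0,0,-0.12,0.7],
    [0.12,-0.033,0.02,0,0,-0.18,0.7],
    [0.16,-0.044,0.04,0,0,-0.246,0.7],
    [0.2,-0.055,0.06,0,0,-0.246,0.7]
  ]
}}

```text
clock: 11.6
position: [0.4293, 0.0961, 0.0891]
ee_rot: [0.639, 0.769, 0.001, 0.001]
ft_force: [1.1, -0.9, -0.5]
grip_width: 0.852
grasp_force: 0.0
```

{"method": "jog_arm", "body": {
  "increments": [
    [0.01,0,0,0,0,0,0.7],
    [0.01,0,0,0,0,0,0.7],
    [0.01,0,0,0,0,0,0.7]
  ]
}}

```text
clock: 11.85
position: [0.428, 0.1048, 0.0894]
ee_rot: [0.64, 0.768, 0.0, 0.0]
ft_force: [1.1, -0.8, -0.3]
grip_width: 0.849
grasp_force: 0.0
```

```bash
python3 -c "
from h import *
to([.4287,.1152,.021],np.pi/2+np.deg2rad(10.3)); print(get_obs()['joint_pos'].round(2))"
```

```text
[0.4287, 0.1152, 0.021] shift [0.0101 0.0025 0.0684] turn [ 0.0007 -0.0003  0.0018]
[ 0.58  0.23 -0.98  2.07  0.23  0.95 -0.34]
```

{"method": "jog_arm", "body": {
  "increments": [
    [0.01,0.0025,0.02,0,0,0,0.7],
    [0.01,0.0025,0.05,0,0,0,0.7],
    [0.01,0.0025,0.062,0,0,0,0.7],
    [0.01,0.0025,0.067,0,0,0,0.7],
    [0.01,0.0025,0.067,0,0,0,0.7]
  ]
}}

```text
clock: 12.27
position: [0.4288, 0.1136, 0.0221]
ee_rot: [0.641, 0.767, -0.0, -0.0]
ft_force: [-0.2, 0.4, -0.3]
grip_width: 0.853
grasp_force: 0.0
```

{"method": "jog_arm", "body": {
  "increments": [
    [0,0,0,0,0,0,0.6],
    [0,0,0,0,0,0,0.4],
    [0,0,0,0,0,0,0.1],
    [0,0,0,0,0,0,0],
    [0,0,0,0,0,0,0]
  ]
}}

```text
clock: 12.68
position: [0.4299, 0.1146, 0.0244]
ee_rot: [0.641, 0.768, 0.001, 0.001]
ft_force: [-3.5, -3.4, 14.4]
grip_width: 0.669
grasp_force: 50.0
```

{"method": "jog_arm", "body": {
  "increments": [
    [0,0,-0.02,0,0,0,0],
    [0,0,-0.05,0,0,0,0],
    [0,0,-0.09,0,0,0,0],
    [0,0,-0.12,0,0,0,0],
    [0,0,-0.12,0,0,0,0]
  ]
}}

```text
clock: 13.1
position: [0.4319, 0.1159, 0.1487]
ee_rot: [0.641, 0.768, 0.003, 0.004]
ft_force: [0.8, -0.6, -0.5]
grip_width: 0.663
grasp_force: 53.5
```

```bash
python3 -c "
from h import *
to([.5112,-.2475,.14],1.505)"
```

```text
[0.5112, -0.2475, 0.14] shift [-0.3718  0.0128  0.0096] turn [0.0103 0.0007 0.2461]
```

{"method": "jog_arm", "body": {
  "increments": [
    [-0.03,0.001,0,0,0,0,0],
    [-0.07,0.002,0,0,0,0,0],
    [-0.11,0.004,0,0,0,0,0],
    [-0.15,0.005,0,0,0,0,0],
    [-0.19,0.006,0,0,0,0,0]
  ]
}}

```text
clock: 13.52
position: [0.4689, -0.0733, 0.1435]
ee_rot: [0.641, 0.768, 0.0, 0.001]
ft_force: [0.8, 0.7, 0.1]
grip_width: 0.665
grasp_force: 53.5
```

{"method": "jog_arm", "body": {
  "increments": [
    [-0.04,0.001,0,0,0,0.06,0],
    [-0.08,0.003,0,0,0,0.12,0],
    [-0.12,0.004,0,0,0,0.18,0],
    [-0.155,0.005,0,0,0,0.246,0],
    [-0.18,0.006,0,0,0,0.246,0]
  ]
}}

```text
clock: 13.93
position: [0.5066, -0.2514, 0.1431]
ee_rot: [0.733, 0.681, 0.0, 0.001]
ft_force: [-0.1, 0.7, -0.2]
grip_width: 0.665
grasp_force: 53.5
```

{"method": "jog_arm", "body": {
  "increments": [
    [0,0,0.02,0,0,0,0],
    [0,0,0.05,0,0,0,0],
    [0,0,0.075,0,0,0,0],
    [0,0,0.075,0,0,0,0],
    [0,0,0.075,0,0,0,0]
  ]
}}

```text
clock: 14.35
position: [0.5064, -0.2468, 0.0677]
ee_rot: [0.73, 0.683, 0.0, -0.001]
ft_force: [0.9, -0.2, -0.4]
grip_width: 0.665
grasp_force: 53.8
```

```bash
python3 -c "
from h import *
to([.5112,-.2475,.040],1.505);print(get_obs()['position'],get_obs()['grip_width'])"
```

```text
[0.5112, -0.2475, 0.04] shift [-0.0004  0.0048  0.0277] turn [-0.0003 -0.0014 -0.0001]
[ 0.50640657 -0.24680442  0.0676772 ] 0.6651988580030335
```

{"method": "jog_arm", "body": {
  "increments": [
    [0,0.005,0.01,0,0,0,0],
    [0,0.005,0.02,0,0,0,0],
    [0,0.005,0.027,0,0,0,0],
    [0,0.005,0.028,0,0,0,0],
    [0,0.005,0.028,0,0,0,0]
  ]
}}

```text
clock: 14.77
position: [0.5126, -0.2475, 0.0405]
ee_rot: [0.73, 0.683, 0.001, 0.001]
ft_force: [-2.4, 0.7, 6.0]
grip_width: 0.666
grasp_force: 65.7
```

{"method": "jog_arm", "body": {
  "increments": [
    [0,0,0,0,0,0,0.55],
    [0,0,0,0,0,0,0.7],
    [0,0,-0.002,0,0,0,0.7],
    [0,0,-0.03,0,0,0,0.7],
    [0,0,-0.065,0,0,0,0.7]
  ]
}}

```text
clock: 15.18
position: [0.5102, -0.2466, 0.1032]
ee_rot: [0.73, 0.683, -0.0, -0.002]
ft_force: [0.5, -0.5, -0.0]
grip_width: 0.852
grasp_force: 0.0
```

{"method": "jog_arm", "body": {
  "increments": [
    [0,0,-0.03,0,0,0,0.7],
    [0,0,-0.04,0,0,0,0.7]
  ]
}}

```text
clock: 15.35
position: [0.5138, -0.2477, 0.1493]
ee_rot: [0.73, 0.683, 0.001, 0.003]
ft_force: [-0.7, -0.6, -0.4]
grip_width: 0.855
grasp_force: 0.0
```

```bash
python3 -c "
from h import *
c=optics.camera('top'); print(blanks(c,(170,180,285,295)))
d=optics.camera('scene');save('s5.png',cv2.resize(d['color'][95:235,180:340],None,fx=5,fy=4))
to([.5443,.2372,.12],np.pi/2+np.deg2rad(18.8)); print(get_obs()['joint_pos'].round(2))"
```

```text
[(0.4334, 0.2449, 0.0616, 0.0372, -24.5), (0.5442, 0.2361, 0.0616, 0.0387, 17.5)]
[0.5443, 0.2372, 0.12] shift [ 0.4861 -0.001   0.0262] turn [ 0.0044  0.0027 -0.3943]
[ 0.95  0.38 -0.7   1.72  0.27  1.14  0.1 ]
```

View pics/s5.png

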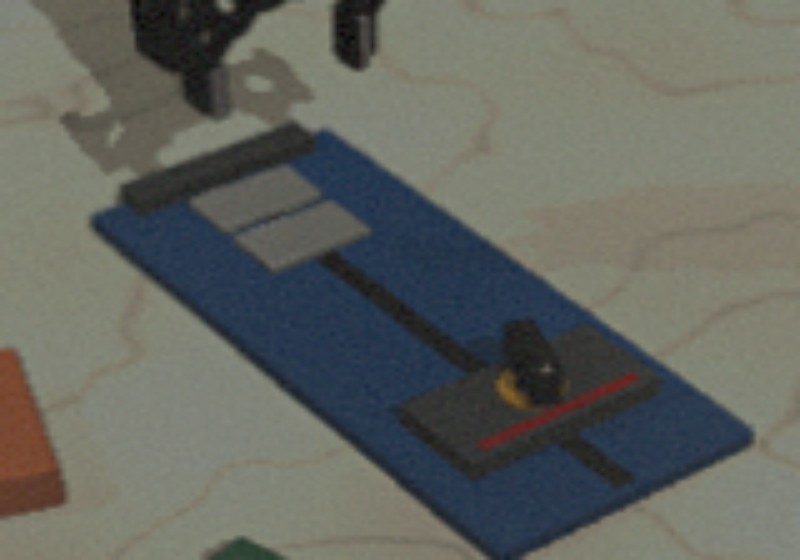

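Two blanks lie square by the fence, at crop (255,200) and (303,235), with a small gap. Third blank next.

{"method": "jog_arm", "body": {
  "increments": [
    [0.03,0,0,0,0,0,0.7],
    [0.07,0,0,0,0,0,0.7],
    [0.11,0,0,0,0,0,0.7],
    [0.15,0,0,0,0,0,0.7],
    [0.19,0,0,0,0,0,0.7]
  ]
}}

```text
clock: 15.87
position: [0.5234, -0.0561, 0.1434]
ee_rot: [0.73, 0.683, -0.0, -0.0]
ft_force: [1.1, -0.2, 1.5]
grip_width: 0.846
grasp_force: 0.0
```

{"method": "jog_arm", "body": {
  "increments": [
    [0.04,0,0,0,0,-0.08,0.7],
    [0.08,0,0,0,0,-0.16,0.7],
    [0.12,0,0.0,0,0,-0.24,0.7],
    [0.16,0,0.0,0,0,-0.32,0.7],
    [0.2,0,0.0,0,0,-0.384,0.7]
  ]
}}

```text
clock: 16.28
position: [0.5368, 0.1433, 0.1434]
ee_rot: [0.585, 0.811, -0.0, -0.0]
ft_force: [1.8, 0.3, 0.1]
grip_width: 0.849
grasp_force: 0.0
```

{"method": "jog_arm", "body": {
  "increments": [
    [0.035,-0.015,0.02,0,0,0,0.7],
    [0.07,-0.03,0.05,0,0,0,0.7],
    [0.08,-0.034,0.06,0,0,0,0.7],
    [0.08,-0.034,0.06,0,0,0,0.7],
    [0.08,-0.034,0.06,0,0,0,0.7]
  ]
}}

```text
clock: 16.7
position: [0.4787, 0.2075, 0.0832]
ee_rot: [0.585, 0.811, -0.001, -0.001]
ft_force: [0.6, -0.3, 0.9]
grip_width: 0.85
grasp_force: 0.0
```

```bash
python3 -c "
from h import *
to([.5443,.2368,.0225],np.pi/2+np.deg2rad(18.2)); print(get_obs()['joint_pos'].round(2))"
```

```text
[0.5443, 0.2368, 0.0225] shift [0.0072 0.0716 0.0605] turn [-0.0019 -0.0003  0.0029]
[ 0.29  0.44 -0.93  1.88  0.41  1.03 -0.49]
```

{"method": "jog_arm", "body": {
  "increments": [
    [0.003,0.03,0,0,0,0,0.7],
    [0.006,0.06,0,0,0,0,0.7],
    [0.007,0.072,0,0,0,0,0.7],
    [0.007,0.072,0.01,0,0,0,0.7],
    [0.007,0.072,0.03,0,0,0,0.7]
  ]
}}

```text
clock: 17.12
position: [0.5488, 0.2361, 0.0559]
ee_rot: [0.587, 0.81, 0.002, 0.001]
ft_force: [0.3, -0.5, 0.6]
grip_width: 0.851
grasp_force: 0.0
```

```bash
python3 -c "
from h import *
to([.5443,.2368,.0225],np.pi/2+np.deg2rad(18.2)); print(get_obs()['position'].round(4))"
```

```text
[0.5443, 0.2368, 0.0225] shift [ 0.002  -0.0042  0.0334] turn [ 0.0047 -0.0004 -0.0018]
[0.5488 0.2361 0.0559]
```

{"method": "jog_arm", "body": {
  "increments": [
    [0,-0.001,0.01,0,0,0,0.7],
    [0,-0.001,0.02,0,0,0,0.7],
    [0,-0.001,0.027,0,0,0,0.7],
    [0,-0.001,0.03,0,0,0,0.7],
    [0,-0.001,0.03,0,0,0,0.7]
  ]
}}

```text
clock: 17.53
position: [0.5454, 0.2357, 0.0244]
ee_rot: [0.586, 0.81, 0.0, 0.0]
ft_force: [-0.6, -0.2, -0.3]
grip_width: 0.849
grasp_force: 0.0
```

{"method": "jog_arm", "body": {
  "increments": [
    [0,0,0,0,0,0,0.6],
    [0,0,0,0,0,0,0.4],
    [0,0,0,0,0,0,0.1],
    [0,0,0,0,0,0,0],
    [0,0,0,0,0,0,0]
  ]
}}

```text
clock: 17.95
position: [0.5477, 0.2378, 0.0292]
ee_rot: [0.586, 0.81, 0.003, 0.002]
ft_force: [-5.2, -2.3, 30.5]
grip_width: 0.506
grasp_force: 15.3
```

{"method": "jog_arm", "body": {
  "increments": [
    [0,0,-0.02,0,0,0,0],
    [0,0,-0.05,0,0,0,0],
    [0,0,-0.09,0,0,0,0],
    [0,0,-0.12,0,0,0,0],
    [0,0,-0.12,0,0,0,0]
  ]
}}

```text
clock: 18.37
position: [0.5479, 0.2381, 0.152]
ee_rot: [0.586, 0.81, 0.004, 0.003]
ft_force: [0.4, 0.6, 0.7]
grip_width: 0.498
grasp_force: 0.0
```

```bash
python3 -c "
from h import *
to([.5138,-.2055,.14],1.505)"
```

```text
[0.5138, -0.2055, 0.14] shift [-0.4106 -0.1714  0.01  ] turn [ 0.0104 -0.0025  0.3841]
```

The fingers closed past 60 mm, so the grasp missed. I'll look.

```bash
python3 -c "
from h import *
c=optics.camera('top'); print(blanks(c,(150,180,285,315)))
a=cv2.resize(c['color'][195:295,165:285],None,fx=3.3,fy=3.3)
d=optics.camera('scene');print(blanks(d,(290,190,480,330))); b=cv2.resize(d['color'][195:335,290:430],(396,330))
save('m1.png',np.hstack([a,b]))
to([.5443,.2368,.0225],np.pi/2+np.deg2rad(18.2)); "
```

```text
[(0.5447, 0.2318, 0.0604, 0.027, 20.8)]
[(0.5486, 0.242, 0.0675, 0.0431, 18.1), (0.4371, 0.25, 0.0675, 0.044, -24.4), (0.4941, 0.0651, 0.2138, 0.0971, 52.0)]
[0.5443, 0.2368, 0.0225] shift [ 0.0011 -0.0023  0.1242] turn [0.0044 0.0005 0.0002]
```

View pics/m1.png

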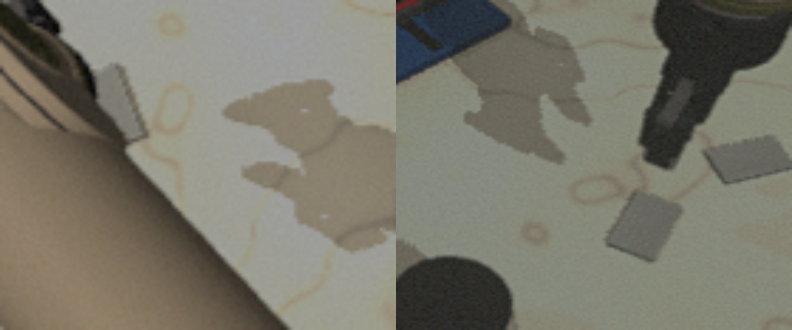

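The blank is unmoved; the fingers closed above it because the pads stand back when open. I'll regrasp 4 mm lower.

{"method": "jog_arm", "body": {
  "increments": [
    [0.001,0,0,0,0,0,0.7],
    [0.001,-0.001,0.03,0,0,0,0.7],
    [0.001,-0.001,0.07,0,0,0,0.7],
    [0.001,-0.001,0.1,0,0,0,0.7],
    [0.001,-0.001,0.115,0,0,0,0.7]
  ]
}}

```text
clock: 18.88
position: [0.5417, 0.2353, 0.0248]
ee_rot: [0.586, 0.81, -0.002, -0.001]
ft_force: [-0.4, -0.9, 0.6]
grip_width: 0.85
grasp_force: 0.0
```

{"method": "jog_arm", "body": {
  "increments": [
    [0,0,0,0,0,0,0.7],
    [0,0,0,0,0,0,0.7]
  ]
}}

```text
clock: 19.05
position: [0.544, 0.237, 0.0298]
ee_rot: [0.586, 0.81, 0.0, -0.0]
ft_force: [-0.4, 0.4, 0.4]
grip_width: 0.851
grasp_force: 0.0
```

```bash
python3 -c "
from h import *
to([.5445,.2370,.0190],np.pi/2+np.deg2rad(18.2)); "
```

```text
[0.5445, 0.237, 0.019] shift [-0.0002  0.0005  0.0108] turn [-0.0003 -0.0005  0.0008]
```

{"method": "jog_arm", "body": {
  "increments": [
    [0,0,0.006,0,0,0,0.7],
    [0,0,0.0105,0,0,0,0.7],
    [0,0,0.0105,0,0,0,0.7],
    [0,0,0.0105,0,0,0,0.6],
    [0,0,0.0105,0,0,0,0.45]
  ]
}}

```text
clock: 19.47
position: [0.5448, 0.2368, 0.02]
ee_rot: [0.586, 0.81, 0.001, 0.001]
ft_force: [0.2, 0.1, 1.0]
grip_width: 0.724
grasp_force: 0.5
```

{"method": "jog_arm", "body": {
  "increments": [
    [0,0,0,0,0,0,0.2],
    [0,0,0,0,0,0,0],
    [0,0,0,0,0,0,0],
    [0,0,0,0,0,0,0]
  ]
}}

```text
clock: 19.8
position: [0.5449, 0.2369, 0.0207]
ee_rot: [0.586, 0.81, 0.001, 0.001]
ft_force: [-1.7, -2.1, 8.7]
grip_width: 0.677
grasp_force: 57.2
```

Gripped at width 0.677. Lift and carry to slot 3.

{"method": "jog_arm", "body": {
  "increments": [
    [0,0,-0.02,0,0,0,0],
    [0,0,-0.05,0,0,0,0],
    [0,0,-0.09,0,0,0,0],
    [0,0,-0.12,0,0,0,0],
    [0,0,-0.12,0,0,0,0]
  ]
}}

```text
clock: 20.22
position: [0.5466, 0.2386, 0.1461]
ee_rot: [0.586, 0.81, 0.004, 0.003]
ft_force: [0.1, 0.7, -0.3]
grip_width: 0.678
grasp_force: 54.8
```

{"method": "jog_arm", "body": {
  "increments": [
    [-0.028,-0.012,0,0,0,0,0],
    [-0.065,-0.027,0,0,0,0,0],
    [-0.102,-0.0425,0,0,0,0,0],
    [-0.139,-0.058,0,0,0,0,0],
    [-0.176,-0.0735,0,0,0,0,0]
  ]
}}

```text
clock: 20.63
position: [0.5288, 0.0446, 0.1391]
ee_rot: [0.586, 0.81, 0.0, 0.0]
ft_force: [0.7, -1.1, -1.5]
grip_width: 0.68
grasp_force: 54.8
```

{"method": "jog_arm", "body": {
  "increments": [
    [-0.037,-0.015,0,0,0,0.08,0],
    [-0.074,-0.031,0,0,0,0.16,0],
    [-0.111,-0.046,0,0,0,0.24,0],
    [-0.148,-0.062,0,0,0,0.32,0],
    [-0.185,-0.077,0,0,0,0.384,0]
  ]
}}

```text
clock: 21.05
position: [0.5133, -0.1554, 0.1392]
ee_rot: [0.732, 0.682, 0.0, 0.0]
ft_force: [-0.4, -0.8, -0.2]
grip_width: 0.68
grasp_force: 54.8
```

{"method": "jog_arm", "body": {
  "increments": [
    [0,0,0,0,0,0,0],
    [0,0,0,0,0,0,0]
  ]
}}

```text
clock: 21.22
position: [0.5134, -0.1561, 0.1388]
ee_rot: [0.732, 0.682, 0.0, 0.0]
ft_force: [0.4, 1.1, -1.0]
grip_width: 0.68
grasp_force: 54.8
```

```bash
python3 -c "
from h import *
to([.5138,-.2055,.07],1.505)"
```

```text
[0.5138, -0.2055, 0.07] shift [-0.0493  0.0038  0.0688] turn [ 0.0005  0.0001 -0.0052]
```

{"method": "jog_arm", "body": {
  "increments": [
    [-0.03,0.004,0,0,0,-0.005,0],
    [-0.0495,0.004,0.02,0,0,-0.005,0],
    [-0.0495,0.004,0.05,0,0,-0.005,0],
    [-0.0495,0.004,0.069,0,0,-0.005,0],
    [-0.0495,0.004,0.069,0,0,-0.005,0]
  ]
}}

```text
clock: 21.63
position: [0.5128, -0.2009, 0.0664]
ee_rot: [0.728, 0.686, -0.0, -0.003]
ft_force: [-0.4, 0.5, -1.0]
grip_width: 0.682
grasp_force: 54.7
```

```bash
python3 -c "
from h import *
to([.5138,-.2055,.0375],1.505)"
```

```text
[0.5138, -0.2055, 0.0375] shift [-0.0046  0.0014  0.0288] turn [-0.0046 -0.0034  0.0069]
```

{"method": "jog_arm", "body": {
  "increments": [
    [0,0,0.01,0,0,0,0],
    [0,0,0.02,0,0,0,0],
    [0,0,0.029,0,0,0,0],
    [0,0,0.032,0,0,0,0],
    [0,0,0.032,0,0,0,0]
  ]
}}

```text
clock: 22.05
position: [0.5148, -0.2026, 0.0377]
ee_rot: [0.728, 0.685, 0.0, -0.0]
ft_force: [0.6, 0.4, -0.6]
grip_width: 0.679
grasp_force: 54.7
```

{"method": "jog_arm", "body": {
  "increments": [
    [0,0,0,0,0,0,0.55],
    [0,0,0,0,0,0,0.7],
    [0,0,-0.002,0,0,0,0.7],
    [0,0,-0.03,0,0,0,0.7],
    [0,0,-0.065,0,0,0,0.7]
  ]
}}

```text
clock: 22.47
position: [0.5135, -0.2024, 0.1024]
ee_rot: [0.728, 0.685, -0.0, -0.002]
ft_force: [1.6, -0.8, -0.9]
grip_width: 0.851
grasp_force: 0.0
```

{"method": "jog_arm", "body": {
  "increments": [
    [0,0,-0.03,0,0,0,0.7],
    [0,0,-0.04,0,0,0,0.7]
  ]
}}

```text
clock: 22.63
position: [0.517, -0.2033, 0.1483]
ee_rot: [0.728, 0.685, 0.002, 0.003]
ft_force: [1.2, 0.3, -0.5]
grip_width: 0.852
grasp_force: 0.0
```

```bash
python3 -c "
from h import *
c=optics.camera('top'); print(blanks(c,(150,180,285,310)))
to([.4334,.2450,.12],np.pi/2-np.deg2rad(24.6)); print(get_obs()['joint_pos'].round(2))"
```

```text
[(0.4335, 0.245, 0.0617, 0.0371, -24.9)]
[0.4334, 0.245, 0.12] shift [ 0.4426 -0.1111  0.0264] turn [0.0079 0.0011 0.3685]
[ 0.93  0.36 -0.75  1.75  0.27  1.13  0.03]
```

{"method": "jog_arm", "body": {
  "increments": [
    [0.03,-0.0075,0,0,0,0,0.7],
    [0.07,-0.0175,0,0,0,0,0.7],
    [0.11,-0.0275,0,0,0,0,0.7],
    [0.15,-0.0375,0,0,0,0,0.7],
    [0.19,-0.0475,0,0,0,0,0.7]
  ]
}}

```text
clock: 23.1
position: [0.4782, -0.0089, 0.1429]
ee_rot: [0.729, 0.685, 0.0, 0.0]
ft_force: [1.6, 0.1, 0.4]
grip_width: 0.852
grasp_force: 0.0
```

{"method": "jog_arm", "body": {
  "increments": [
    [0.039,-0.01,0,0,0,0.08,0.7],
    [0.078,-0.02,0,0,0,0.16,0.7],
    [0.117,-0.03,0.02,0,0,0.24,0.7],
    [0.156,-0.039,0.04,0,0,0.32,0.7],
    [0.195,-0.049,0.06,0,0,0.368,0.7]
  ]
}}

```text
clock: 23.52
position: [0.4443, 0.1761, 0.0888]
ee_rot: [0.843, 0.538, 0.001, 0.001]
ft_force: [1.5, -0.5, 0.4]
grip_width: 0.843
grasp_force: 0.0
```

{"method": "jog_arm", "body": {
  "increments": [
    [0,0,0,0,0,0,0.7],
    [0,0,0,0,0,0,0.7]
  ]
}}

```text
clock: 23.68
position: [0.4426, 0.1776, 0.0883]
ee_rot: [0.84, 0.543, -0.0, -0.001]
ft_force: [0.0, -0.4, -0.1]
grip_width: 0.855
grasp_force: 0.0
```

```bash
python3 -c "
from h import *
to([.4335,.2450,.05],np.pi/2-np.deg2rad(24.6)); print(get_obs()['joint_pos'].round(2))"
```

```text
[0.4335, 0.245, 0.05] shift [ 0.0577 -0.036   0.0383] turn [-0.0014 -0.0004  0.0059]
[ 0.36  0.31 -0.92  1.99  0.3   0.98 -1.13]
```

{"method": "jog_arm", "body": {
  "increments": [
    [0.03,-0.019,0,0,0,0,0.7],
    [0.058,-0.036,0.01,0,0,0.005,0.7],
    [0.058,-0.036,0.03,0,0,0.005,0.7],
    [0.058,-0.036,0.05,0,0,0.005,0.7],
    [0.058,-0.036,0.055,0,0,0.005,0.7]
  ]
}}

```text
clock: 24.1
position: [0.4352, 0.2412, 0.0321]
ee_rot: [0.843, 0.538, -0.001, 0.0]
ft_force: [-0.5, -0.4, 0.2]
grip_width: 0.843
grasp_force: 0.0
```

{"method": "jog_arm", "body": {
  "increments": [
    [0,0,0,0,0,0,0.7],
    [0,0,0,0,0,0,0.7],
    [0,0,0,0,0,0,0.7]
  ]
}}

```text
clock: 24.35
position: [0.4369, 0.2425, 0.0355]
ee_rot: [0.843, 0.538, 0.001, 0.0]
ft_force: [-0.8, -0.5, 0.2]
grip_width: 0.849
grasp_force: 0.0
```

```bash
python3 -c "
from h import *
to([.4335,.2450,.019],np.pi/2-np.deg2rad(24.6))"
```

```text
[0.4335, 0.245, 0.019] shift [ 0.0008 -0.0041  0.0165] turn [ 0.0021 -0.0018 -0.0059]
```

{"method": "jog_arm", "body": {
  "increments": [
    [0.001,-0.004,0.005,0,0,-0.005,0.7],
    [0.001,-0.004,0.012,0,0,-0.005,0.7],
    [0.001,-0.004,0.0165,0,0,-0.005,0.7],
    [0.001,-0.004,0.0165,0,0,-0.005,0.7],
    [0.001,-0.004,0.0165,0,0,-0.005,0.6]
  ]
}}

```text
clock: 24.77
position: [0.4328, 0.2456, 0.018]
ee_rot: [0.841, 0.54, 0.001, 0.0]
ft_force: [1.4, 0.4, 0.0]
grip_width: 0.797
grasp_force: 0.0
```

{"method": "jog_arm", "body": {
  "increments": [
    [0,0,0,0,0,0,0.4],
    [0,0,0,0,0,0,0.1],
    [0,0,0,0,0,0,0],
    [0,0,0,0,0,0,0],
    [0,0,0,0,0,0,0]
  ]
}}

```text
clock: 25.18
position: [0.4343, 0.2473, 0.0204]
ee_rot: [0.841, 0.54, 0.003, 0.0]
ft_force: [-4.3, -1.8, 28.5]
grip_width: 0.687
grasp_force: 61.2
```

{"method": "jog_arm", "body": {
  "increments": [
    [0,0,-0.02,0,0,0,0],
    [0,0,-0.05,0,0,0,0],
    [0,0,-0.09,0,0,0,0],
    [0,0,-0.122,0,0,0,0],
    [0,0,-0.122,0,0,0,0]
  ]
}}

```text
clock: 25.6
position: [0.4348, 0.2474, 0.1456]
ee_rot: [0.841, 0.541, 0.004, 0.001]
ft_force: [1.1, 0.6, -1.6]
grip_width: 0.681
grasp_force: 55.8
```

```bash
python3 -c "
from h import *
to([.5166,-.160,.14],1.505)"
```

```text
[0.5166, -0.16, 0.14] shift [-0.3366  0.2437  0.005 ] turn [ 0.0075 -0.0052 -0.3626]
```

{"method": "jog_arm", "body": {
  "increments": [
    [-0.024,0.0175,0,0,0,0,0],
    [-0.056,0.0405,0,0,0,0,0],
    [-0.088,0.0635,0,0,0,0,0],
    [-0.12,0.087,0,0,0,0,0],
    [-0.152,0.11,0,0,0,0,0]
  ]
}}

```text
clock: 26.02
position: [0.4691, 0.0594, 0.1397]
ee_rot: [0.841, 0.541, 0.0, 0.0]
ft_force: [1.9, -0.0, -1.5]
grip_width: 0.678
grasp_force: 55.8
```

{"method": "jog_arm", "body": {
  "increments": [
    [-0.032,0.023,0,0,0,-0.08,0],
    [-0.064,0.046,0,0,0,-0.16,0],
    [-0.096,0.07,0,0,0,-0.24,0],
    [-0.128,0.093,0,0,0,-0.32,0],
    [-0.16,0.116,0,0,0,-0.362,0]
  ]
}}

```text
clock: 26.43
position: [0.5081, -0.1345, 0.1396]
ee_rot: [0.729, 0.685, 0.0, 0.0]
ft_force: [1.6, 0.1, -1.4]
grip_width: 0.678
grasp_force: 55.8
```

{"method": "jog_arm", "body": {
  "increments": [
    [-0.027,0.01,0,0,0,0,0],
    [-0.027,0.01,0,0,0,0,0],
    [-0.027,0.01,0,0,0,0,0],
    [-0.027,0.01,0,0,0,0,0]
  ]
}}

```text
clock: 26.77
position: [0.5162, -0.159, 0.1394]
ee_rot: [0.73, 0.683, 0.001, -0.0]
ft_force: [0.2, 0.5, -1.1]
grip_width: 0.679
grasp_force: 55.8
```

```bash
python3 -c "
from h import *
to([.5166,-.160,.038],1.505)"
```

```text
[0.5166, -0.16, 0.038] shift [-0.0011  0.0004  0.1014] turn [ 0.0003 -0.0014 -0.0007]
```

{"method": "jog_arm", "body": {
  "increments": [
    [-0.001,0,0.02,0,0,0,0],
    [-0.001,0,0.05,0,0,0,0],
    [-0.001,0,0.08,0,0,0,0],
    [-0.001,0,0.085,0,0,0,0],
    [-0.001,0,0.085,0,0,0,0]
  ]
}}

```text
clock: 27.18
position: [0.5152, -0.1591, 0.0536]
ee_rot: [0.73, 0.684, -0.0, -0.002]
ft_force: [-0.1, 1.0, -0.6]
grip_width: 0.679
grasp_force: 55.8
```

{"method": "jog_arm", "body": {
  "increments": [
    [0,0,0.006,0,0,0,0],
    [0,0,0.012,0,0,0,0],
    [0,0,0.016,0,0,0,0],
    [0,0,0.017,0,0,0,0],
    [0,0,0.017,0,0,0,0]
  ]
}}

```text
clock: 27.6
position: [0.5166, -0.1609, 0.038]
ee_rot: [0.73, 0.683, 0.001, 0.0]
ft_force: [-1.2, 0.3, -0.9]
grip_width: 0.677
grasp_force: 55.8
```

{"method": "jog_arm", "body": {
  "increments": [
    [0,0,0,0,0,0,0.55],
    [0,0,0,0,0,0,0.7],
    [0,0,-0.002,0,0,0,0.7],
    [0,0,-0.03,0,0,0,0.7],
    [0,0,-0.065,0,0,0,0.7]
  ]
}}

```text
clock: 28.02
position: [0.5148, -0.1604, 0.1018]
ee_rot: [0.73, 0.683, -0.0, -0.002]
ft_force: [1.1, -0.4, 1.3]
grip_width: 0.85
grasp_force: 0.0
```

{"method": "jog_arm", "body": {
  "increments": [
    [0,0,-0.03,0,0,0,1],
    [0,0,-0.04,0,0,0,1],
    [0,0,-0.04,0,0,0,1]
  ]
}}

```text
clock: 28.27
position: [0.5181, -0.1613, 0.1461]
ee_rot: [0.73, 0.683, 0.001, 0.003]
ft_force: [0.2, -0.7, 0.5]
grip_width: 1.0
grasp_force: 0.0
```

```bash
python3 -c "
from h import *
to([.5225,-.0615,.12],1.158); print(get_obs()['position'])
d=optics.camera('scene');save('s6.png',cv2.resize(d['color'][95:235,180:340],None,fx=5,fy=4))
"
```

```text
[0.5225, -0.0615, 0.12] shift [ 0.0999 -0.0025  0.0259] turn [0.0063 0.0006 0.3457]
[ 0.51808797 -0.16130144  0.14608809]
```

View pics/s6.png

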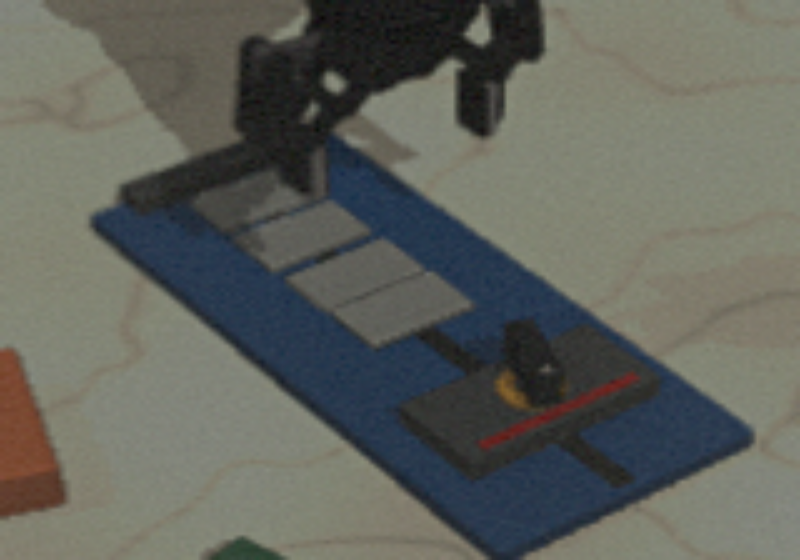

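All four blanks are flat in one straight row from crop (255,205) to (400,305), with small gaps and the jaw free beyond. Now back to the knob.

{"method": "jog_arm", "body": {
  "increments": [
    [0.03,0,0,0,0,0.1,1],
    [0.065,-0.001,0,0,0,0.2,1],
    [0.1,-0.0025,0,0,0,0.3,1],
    [0.1,-0.0025,0.02,0,0,0.346,1],
    [0.1,-0.0025,0.02,0,0,0.346,1]
  ]
}}

```text
clock: 28.73
position: [0.5186, -0.0586, 0.1194]
ee_rot: [0.837, 0.548, -0.001, -0.002]
ft_force: [-1.5, -0.8, -0.3]
grip_width: 1.004
grasp_force: 0.0
```

{"method": "jog_arm", "body": {
  "increments": [
    [0,0,0,0,0,0,1],
    [0,0,0,0,0,0,1]
  ]
}}

```text
clock: 28.9
position: [0.5203, -0.0619, 0.1225]
ee_rot: [0.837, 0.547, 0.0, -0.0]
ft_force: [0.1, 0.5, 0.2]
grip_width: 0.999
grasp_force: 0.0
```

```bash
python3 -c "
from h import *
to([.5228,-.0612,.0675],1.158)
c=optics.camera('top'); P=np.array([p3(c,u,v) for u in range(318,370) for v in range(205,262)]); k=P[(abs(P[:,2]-.07)<.004)]; print(len(k), k.mean(0) if len(k) else 0)"
```

```text
[0.5228, -0.0612, 0.0675] shift [0.0017 0.0021 0.055 ] turn [-0.0003 -0.0004  0.0001]
0 0
```

{"method": "jog_arm", "body": {
  "increments": [
    [0.002,0.002,0.015,0,0,0,1],
    [0.002,0.002,0.035,0,0,0,1],
    [0.002,0.002,0.05,0,0,0,1],
    [0.002,0.002,0.054,0,0,0,1],
    [0.002,0.002,0.054,0,0,0,0]
  ]
}}

```text
clock: 29.37
position: [0.5228, -0.0606, 0.0683]
ee_rot: [0.837, 0.547, 0.0, -0.0]
ft_force: [-0.7, -0.7, 0.0]
grip_width: 0.884
grasp_force: 0.0
```

{"method": "jog_arm", "body": {
  "increments": [
    [0,0,0,0,0,0,-0.4],
    [0,0,0,0,0,0,-1],
    [0,0,0,0,0,0,-1],
    [0,0,0,0,0,0,-1],
    [0,0,0,0,0,0,-1]
  ],
  "grip_force": 40
}}

```text
clock: 29.78
position: [0.5237, -0.0601, 0.0696]
ee_rot: [0.837, 0.547, 0.001, 0.001]
ft_force: [-3.2, -0.4, 5.5]
grip_width: 0.174
grasp_force: 41.8
```

{"method": "jog_arm", "body": {
  "increments": [
    [0,0,0,0,0,0,-1],
    [0,0,0,0,0,0,-1]
  ]
}}

```text
clock: 29.95
position: [0.5237, -0.0601, 0.0696]
ee_rot: [0.837, 0.547, 0.001, 0.001]
ft_force: [-1.8, -0.5, 6.1]
grip_width: 0.178
grasp_force: 41.9
```

```bash
python3 -c "
from h import *
o=get_obs(); p=o['position']; print(p)
for s in (.070,.078): to((p-s*np.array([.066,.998,0])).tolist(),1.158)"
```

```text
[ 0.52373828 -0.06007031  0.06955988]
[0.5191182814479796, -0.12993030686228457, 0.06955988430971667] shift [-0.0658  0.0238 -0.    ] turn [ 0.0019 -0.0007 -0.0004]
[0.5185902814479795, -0.13791430686228456, 0.06955988430971667] shift [-0.0734  0.0265 -0.    ] turn [ 0.0019 -0.0007 -0.0004]
```

{"method": "jog_arm", "body": {
  "increments": [
    [-0.01,0.0036,0,0,0,0,-1],
    [-0.02,0.0072,0,0,0,0,-1],
    [-0.03,0.0108,0,0,0,0,-1],
    [-0.04,0.0144,0,0,0,0,-1],
    [-0.05,0.0181,0,0,0,0,-1]
  ]
}}

```text
clock: 30.37
position: [0.5202, -0.1131, 0.0695]
ee_rot: [0.837, 0.547, 0.001, 0.0]
ft_force: [-0.6, 2.7, 6.5]
grip_width: 0.176
grasp_force: 42.1
```

{"method": "jog_arm", "body": {
  "increments": [
    [-0.004,0.0014,0,0,0,0,-1],
    [-0.008,0.0029,0,0,0,0,-1],
    [-0.012,0.0043,0,0,0,0,-1],
    [-0.016,0.0058,0,0,0,0,-1],
    [-0.018,0.0065,0,0,0,0,-1]
  ]
}}

```text
clock: 30.78
position: [0.519, -0.1322, 0.0695]
ee_rot: [0.837, 0.547, 0.001, 0.0]
ft_force: [-1.2, 3.6, 6.1]
grip_width: 0.176
grasp_force: 42.2
```

{"method": "jog_arm", "body": {
  "increments": [
    [-0.002,0.0007,0,0,0,0,-1],
    [-0.003,0.001,0,0,0,0,-1],
    [-0.003,0.001,0,0,0,0,-1]
  ]
}}

```text
clock: 31.03
position: [0.5188, -0.1351, 0.0695]
ee_rot: [0.837, 0.547, 0.001, 0.0]
ft_force: [-1.0, 1.9, 7.2]
grip_width: 0.18
grasp_force: 42.1
```

{"method": "jog_arm", "body": {
  "increments": [
    [-0.002,0.0007,0,0,0,0,-1],
    [-0.003,0.0011,0,0,0,0,-1],
    [-0.003,0.0011,0,0,0,0,-1]
  ]
}}

```text
clock: 31.28
position: [0.5186, -0.1382, 0.0695]
ee_rot: [0.837, 0.547, 0.001, 0.0]
ft_force: [-0.6, 2.6, 7.2]
grip_width: 0.177
grasp_force: 42.1
```

{"method": "jog_arm", "body": {
  "increments": [
    [-0.002,0.0007,0,0,0,0,-1],
    [-0.003,0.0011,0,0,0,0,-1],
    [-0.003,0.0011,0,0,0,0,-1]
  ]
}}

```text
clock: 31.53
position: [0.5185, -0.14, 0.0695]
ee_rot: [0.837, 0.548, 0.002, -0.0]
ft_force: [-0.8, 7.0, 7.5]
grip_width: 0.177
grasp_force: 42.3
```

{"method": "jog_arm", "body": {
  "increments": [
    [-0.001,0.0004,0,0,0,0,-1],
    [-0.002,0.0007,0,0,0,0,-1],
    [-0.002,0.0007,0,0,0,0,-1],
    [-0.002,0.0007,0,0,0,0,-1]
  ]
}}

```text
clock: 31.87
position: [0.5185, -0.1402, 0.0695]
ee_rot: [0.836, 0.548, 0.002, -0.001]
ft_force: [-1.3, 13.4, 8.5]
grip_width: 0.181
grasp_force: 42.4
```

```bash
python3 -c "
from h import *
d=optics.camera('scene');save('s7.png',cv2.resize(d['color'][115:215,195:315],None,fx=6,fy=6))
"
```

```text
(no output)
```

View pics/s7.png

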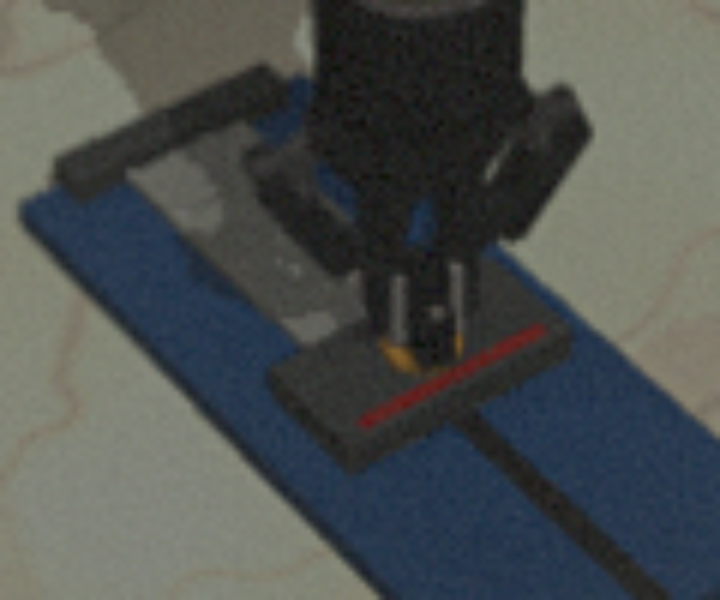

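The fence, blanks and jaw form one continuous strip with no gaps, from crop (190,170) to (330,330), and the push is holding at 13 N. Tightening now.

{"method": "jog_arm", "body": {
  "increments": [
    [-0.001,0.0004,0,0,0,0.1,-1],
    [-0.001,0.0004,0,0,0,0.2,-1],
    [-0.001,0.0004,0,0,0,0.3,-1],
    [-0.001,0.0004,0,0,0,0.4,-1],
    [-0.001,0.0004,0,0,0,0.5,-1]
  ]
}}

```text
clock: 32.33
position: [0.5182, -0.1401, 0.0695]
ee_rot: [0.947, 0.323, 0.001, -0.002]
ft_force: [-3.1, 16.4, 11.6]
grip_width: 0.178
grasp_force: 42.8
```

{"method": "jog_arm", "body": {
  "increments": [
    [0,0,0,0,0,0.1,-1],
    [0,0,0,0,0,0.2,-1],
    [0,0,0,0,0,0.3,-1],
    [0,0,0,0,0,0.4,-1],
    [0,0,0,0,0,0.5,-1]
  ]
}}

```text
clock: 32.75
position: [0.518, -0.1397, 0.0695]
ee_rot: [0.997, 0.079, 0.001, -0.003]
ft_force: [-5.1, 18.1, 13.9]
grip_width: 0.182
grasp_force: 43.0
```

{"method": "jog_arm", "body": {
  "increments": [
    [0,0,0,0,0,0.08,-1],
    [0,0,0,0,0,0.16,-1],
    [0,0,0,0,0,0.22,-1],
    [0,0,0,0,0,0.24,-1],
    [0,0,0,0,0,0.24,-1]
  ]
}}

```text
clock: 33.17
position: [0.5181, -0.1396, 0.0696]
ee_rot: [0.999, -0.039, 0.0, -0.003]
ft_force: [-6.2, 18.2, 12.9]
grip_width: 0.177
grasp_force: 43.1
```

```bash
python3 -c "
from h import *
to([.5185,-.1402,.0695],-.066); o=get_obs(); print(o['torque'],o['ft_force'],o['grip_width'])"
```

```text
[0.5185, -0.1402, 0.0695] shift [0.0005 0.0006 0.0001] turn [-0.0053 -0.0003 -0.0125]
[3.90688741 1.15924885 0.39422888] [-6.19979931 18.18185838 12.89201488] 0.17665845430715735
```

{"method": "jog_arm", "body": {
  "increments": [
    [0,-0.001,0,0,0,0,-1],
    [0,-0.001,0,0,0,0,0],
    [0,-0.001,0,0,0,0,0.6],
    [0,-0.001,0,0,0,0,1],
    [0,-0.001,0,0,0,0,1]
  ]
}}

```text
clock: 33.58
position: [0.5176, -0.1445, 0.0687]
ee_rot: [0.999, -0.042, 0.0, -0.0]
ft_force: [-0.5, 0.2, -0.3]
grip_width: 0.74
grasp_force: 0.0
```

{"method": "jog_arm", "body": {
  "increments": [
    [0,0,-0.02,0,0,0,1],
    [0,0,-0.06,0,0,0,1],
    [0,0,-0.1,0,0,0,1],
    [0,0,-0.14,0,0,0,1],
    [0,0,-0.18,0,0,0,1]
  ]
}}

```text
clock: 34.0
position: [0.517, -0.1442, 0.2508]
ee_rot: [0.999, -0.041, 0.001, -0.0]
ft_force: [1.2, -1.1, -0.3]
grip_width: 0.998
grasp_force: 0.0
```

{"method": "jog_arm", "body": {
  "increments": [
    [-0.04,0,0,0,0,0,1],
    [-0.08,0,0,0,0,0,1],
    [-0.12,0.0,0,0,0,0,1],
    [-0.14,0,0,0,0,0,1],
    [-0.14,0,0,0,0,0,1]
  ]
}}

```text
clock: 34.42
position: [0.3746, -0.1331, 0.2488]
ee_rot: [0.999, -0.043, 0.0, 0.001]
ft_force: [0.5, -0.8, -0.2]
grip_width: 0.999
grasp_force: 0.0
```

```bash
python3 -c "
from h import *
d=optics.camera('scene');c=optics.camera('top')
a=cv2.resize(d['color'][115:215,195:315],(480,400)); b=cv2.resize(c['color'][195:275,345:435],(316,400)); save('f.png',np.hstack([a,b]))
"
```

```text
(no output)
```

View pics/f.png

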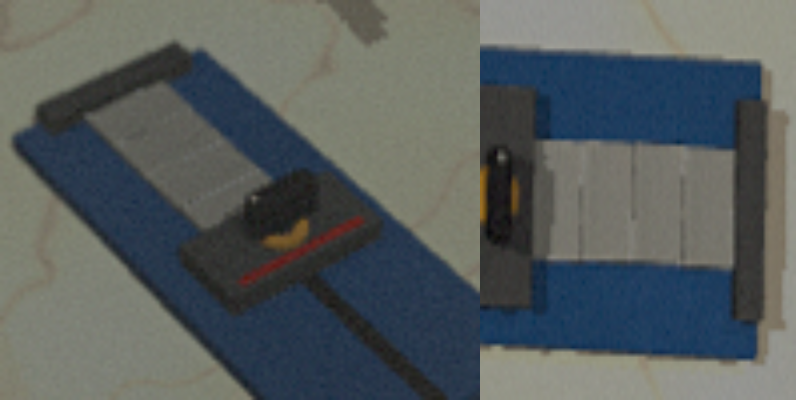

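The four blanks sit tight and centred between the fence (crop u about 735) and the jaw (about 535). The knob lies across the slide, so it is tight. Handing in.

```bash
python3 -c "
from h import *
print(workorder.hand_in())"
```

```text
the job is handed in; nothing more can be done
None
```

The job is handed in, with no verdict returned: all four blanks found are clamped flat in one centred row with no visible gaps, the knob is tight and released, and I did not touch the jar or the wax bars.

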